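# Turn the drying beads and clip the vented lid on the pot

### The job

Refresh the drying pot: take the steel stirring rod out of the rack, stir the ceramic beads well round in the open pot with it, sweeping along the wall so that most of them shift to new places, and stand the rod back in its hole in the rack. Then take the vented lid that fits the pot, the larger of the two, set it on the pot and press it straight down until all three spring catches snap over its rim and it sits flush. Finish while still holding it down with a firm push, the beads in the pot and everything else on the bench left as it was.

Things in the scene. Friction and masses are not known exactly. Their poses are not given: they have to be found in the camera images.
- pot: Open round aluminium pot on a heavy dark steel foot (disc 108 mm across, 12 mm high) fixed to the bench. Pot 76 mm outside, 68 mm inside, inner floor 16 mm and rim 62 mm above the bench. Origin: centre of the foot's underside, on the bench; z up; x only sets where the three catches stand.
- pot_rim (a point): Centre of the pot's mouth, at rim height (62 mm above the bench), on the pot's axis; the lid's flange lies on the rim when home.
- catch0 (a joint): Upright sprung steel catch outside the pot, 14 mm wide, top 81 mm above the bench, at +60 degrees from the pot's x. Its nose reaches in to 38.5 mm from the pot's axis, with a lead-in slope from 77 down to 67 mm above the bench; leaf and thumb tab lie 43 to 58 mm from the axis. Rad: 0 = home, + = pushed outward (a passing flange spreads it about 0.07); springs back by itself.
- catch1 (a joint): Like catch0, at 180 degrees from the pot's x.
- catch2 (a joint): Like catch0, at 300 degrees from the pot's x.
- lid: The larger lid, which fits the pot: round, aluminium, about 140 g, upright on the bench. Smooth tapered plug 14 mm deep (56 mm across at its foot, 65 mm from 5 mm up); flange 82 mm across, 3 mm thick, with vent holes, upper face 17 mm above the origin; black knob on top, top 41 mm up. Origin: centre of the plug's underside, z up. Any yaw fits. Home: origin 48 mm above the bench on the pot's axis.
- lid_knob (a point): Middle of the lid's black knob (24 mm across and tall), 29 mm above the lid's origin. Fingertips gripping it can rest on the flange and push there. The flange meets the noses 9 mm above home; the push needed rises to 10 to 15 N, drops suddenly about 5 mm above home, then the lid runs down to the rim and the catches close over it. Holding it down firmly takes 10 to 20 N.
- small_lid: A smaller lid of the same make, for another pot, to be left alone: flange 54 mm across, knob 16 mm across, 31 mm high in all. Origin: centre of its underside.
- rack: Grey plastic block, fixed, 160 x 64 x 50 mm high, long side along its x, with three blind holes in its top along x: a narrow one (18 mm wide, 42 mm deep) at x = -58 mm for the rod, and two 29 mm vial holes at x = 0 (empty) and x = +48 mm (with a vial). Origin: centre of its underside, on the bench.
- rod_hole (a point): Centre of the mouth of the rod's hole, in the rack's top face (50 mm above the bench); the hole has a 2 mm chamfer, its floor is 42 mm below.
- rod: Straight stirring rod, 171 mm overall, 80 g, standing upright in the rack: steel shaft 10 mm in diameter with a small chamfered foot, and a round black rubber handle 14 mm in diameter over the top 50 mm. Origin: centre of its foot; z up along it to the handle.
- rod_tip (a point): The rod's foot (same point as the rod's origin).
- rod_grip (a point): Middle of the rod's rubber handle, 145 mm above its foot, 26 mm below its top.
- bead0_center (a point): Centre of ceramic drying bead 1 of 5: smooth glazed white ball, 16 mm in diameter, 10 g, loose on the pot's floor (at the start all five lie along the wall on the pot's +x side, the middle being free).
- bead1_center (a point): Centre of drying bead 2 of 5, as the first. The rod carries the beads round when its axis runs 17 to 24 mm from the pot's axis; nearer the middle it passes them by.
- bead2_center (a point): Centre of drying bead 3 of 5, as the first.
- bead3_center (a point): Centre of drying bead 4 of 5, as the first.
- bead4_center (a point): Centre of drying bead 5 of 5, as the first.
- vial: Capped sample vial, 27 mm across, 75 mm tall, standing in the rack's far hole (to be left alone). Origin: centre of its underside.
- jar: Small amber jar with a white cap, 42 mm across, 62 mm tall (to be left alone). Origin: centre of its underside.
- dropper: White dropper bottle, 32 mm across, 74 mm tall (to be left alone). Origin: centre of its underside.
- tweezers: Steel tweezers lying flat, 125 mm long along their x, 8 mm high (to be left alone). Origin: under their middle.
- paintbrush: Small flat brush lying flat, 148 mm long along its x, 7 mm high (to be left alone). Origin: under its middle.
- stub: Round grey specimen stub with brass pins, 25 mm across, 22 mm tall (to be left alone). Origin: centre of its underside.
There are look-alikes about, which are no part of the job. Leave any green or orange look-alike of the lid alone.

How it is judged:
By the outcome, as a careful person would: the job done as asked, in the order asked, and still so for the second after the job is handed in, while the arm keeps its last pose, push and grip.
It also fails if it takes over 72 s, if anything falls off the work surface, if the arm or the gripper's body presses on something with over 40 N, if the wrist force passes 120 N, or if a joint passes its speed limit or range.

### The arm

A 6-joint arm with a two-finger parallel gripper is mounted at the origin on the work surface. World frame = base frame: x ahead of the robot, y to its left, z up, the work surface at z = 0. Lengths are in m, angles in degrees, forces in N, time in s.
With the tool pointing down it reaches from about 0.325 to 0.775 m from the base axis. Payload 5.5 kg.
Tool frame: the origin (TCP) lies midway between the tips of the shut fingers; the grasp point (between the pads) lies manip.tcp_to_grasp behind it (manip.tcp_to_grasp is the distance from the TCP to the grasp point, in m); z points along the fingers, y is the direction in which the jaws open and shut (so a half turn about z gives the same grasp; the last joint's range is limited). The gripper opens to 85 mm and grips with 20 to 120 N. Pads are 22 mm wide; open, the fingers measure 114 mm over their backs; the gripper's body (76 mm by 85 mm) begins 54 mm behind the grasp point. The pads swing forward as they close: fully open they stand 13 mm farther back than shut.
Start: joints at [67.34, 5.22, 70.514, -0, 104.267, -3.249], TCP at [0.199, 0.566, 0.195] pointing down, gripper open.
Joint ranges: [-164.24, 164.24], [-49.07, 125.15], [9.68, 141.18], [-86.29, 266.29], [3.28, 154.24], [-151.56, 151.56]. Speed limits (degrees/s): [147.25, 147.25, 172.46, 180, 180, 180].

### API

Orientations are given as [roll, pitch, yaw] about the fixed x, y, z axes, in that order (R = Rz(yaw) Ry(pitch) Rx(roll)).
In Python, from station import manip gives the robot as it stands.
- The arm moves only by the tool play_rows, never from a script. Its argument "motion" is a list of rows, each a list of 4 numbers: the shift along the tool's x, y, z as a fraction of full scale, then the turn about the tool's z as a fraction of full scale. A call has 1 to 20 rows; each row shifts and turns the commanded pose from where the row before left it, along the tool's axes as they then stand; what a row does not reach is not made up. Full scale, the value 1, is 0.02 m for a shift and 6 degrees for a turn. A row lasts 1/12 s, in which the tool goes at most 41.7 mm and 7.16 degrees, less where a joint would pass 70% of its speed; a pose out of reach is approached as far as the arm can. A call with a number of a shift or a turn outside -1 to 1 is refused whole. A call with a gripper value outside its range is refused whole. "hand" is the gripper's target within -1 to 1 (fully open at 1, half-way at 0, shut at -1), set as the call begins (left out, the last holds). The fingers move at their own pace and stop on an object; "grip_force" is the grip in N (left out, the last holds). Time passes only in rows, so rows that do not move let the fingers close. It gives the time, the measured TCP pose, the force and the opening at its end, in the units of the state.
- manip.get_state(): the state, without advancing time (a new reading comes with each control period).
- manip.grab_frame(name): name is "side" or "top"; returns the picture (420x560x3 uint8, blue, green, red); there is no depth.
- manip.get_calibration(name): a dict with "mtx" (3x3 intrinsics, pixels), "eye" and "rotation" of the camera in the world. Camera axes: x right, y down, z forward; pixel columns grow to the right and rows downward; lengths in m; the calibration is good to about 2 mm. A picture is of the moment at which its call begins. get_calibration takes no time and is no camera call.
- manip.close_job(): hands the job in, once; it reports no verdict.
Trained networks look in the newest picture that a camera, given by its name, has taken for a name from the list of things; names that differ only in an ending like _2 or _b are one class to them, and where a whole thing is asked for, a point or a joint stands for the part that bears it (a point fixed in the world has none). Each returns a list of dicts, best first, with "p" (0 to 1); they miss things now and then, are a little off and sometimes report something else, mostly with a low value. They report only what shows in the picture. A call takes as long as a camera call. They do not tell look-alikes from the thing itself.
- manip.masks_of(camera, query): "mask" (420x560 bool, what is visible of it) and "at" ([column, row] in pixels, amid what is visible of it).
The state is a dict: "clock": time; "joint_positions": joint angles; "qvel": joint speeds; "joint_torque": joint torques, N m; "tcp_pos": TCP position; "eef_rot": TCP orientation; "wrist_force": force on the tool from outside, world axes, zero at the start; "moment": the same for the moment, N m; "gripper_width": finger opening in m.
Only numpy, scipy, OpenCV 4.12 (cv2) and the standard library are available. Lean on these libraries where they do the work, as an engineer would, in place of code of your own. Each camera call takes 0.05 s, during which the arm holds its last target.

## Working session

There is one attempt and no reset: what is moved stays moved. The work goes in short steps, Python scripts to look and compute and a tool call to move; the robot and the scene stay as the last step left them, time stands still between calls to the robot, and variables do not carry over. Pictures are saved under pics/ and viewed, and the job is handed in when it is done.

Besides the shell and the picture viewer there is one more tool, called after "Call:" as a command line: name --pt "numbers of a row" for each row, then --argument value for the rest. play_rows: Moves the arm, as the interface text tells. Shift numbers are shares of 0.02 m and turn numbers shares of 6 degrees, none past 1 either way. Its arguments: {"type":"object","properties":{"motion":{"type":"array"},"hand":{"type":"number"},"grip_force":{"type":"number"}},"required":["motion"]}

```bash
ls; mkdir -p pics; python3 - <<'E'
from station import manip
import cv2
print(manip.get_state()); print(manip.tcp_to_grasp)
for c in("side","top"):
    im=manip.grab_frame(c); cv2.imwrite(f"pics/{c}0.png",im)
    print(c,manip.get_calibration(c))
E
```

```text
pics
{'clock': 0.0, 'joint_positions': array([ 6.73390284e+01,  5.26302534e+00,  7.05821892e+01, -1.68582525e-03,
        1.04265341e+02, -3.24932135e+00]), 'qvel': array([ 0.00456237,  0.08268838, -0.07744079, -0.01710432,  0.03376739,
        0.07928717]), 'joint_torque': array([ 7.21807851e-05, -4.58744144e+01, -4.18013656e+01, -1.55255275e-04,
        1.21408829e-02,  1.59453873e-05]), 'tcp_pos': array([0.19929655, 0.56556698, 0.19404874]), 'eef_rot': array([-1.79889529e+02, -4.63438433e-03,  1.60587931e+02]), 'wrist_force': array([-0.0902764 ,  0.05397289, -0.64091586]), 'moment': array([ 0.02400324, -0.02096037,  0.04255892]), 'gripper_width': 0.08510307966473109}
0.0187
side {'mtx': array([[386.66163945,   0.        , 277.64605238],
       [  0.        , 386.66163945, 209.92343859],
       [  0.        ,   0.        ,   1.        ]]), 'eye': array([0.21941605, 0.47042576, 0.70495068]), 'rotation': array([-132.37344764,   -0.44270729, -146.5354324 ])}
top {'mtx': array([[489.38804606,   0.        , 274.36482328],
       [  0.        , 489.38804606, 211.71922771],
       [  0.        ,   0.        ,   1.        ]]), 'eye': array([ 0.35934906, -0.07329152,  1.16379981]), 'rotation': array([-167.75931088,   -0.31642638,  -83.68734506])}
```

View pics/side0.png

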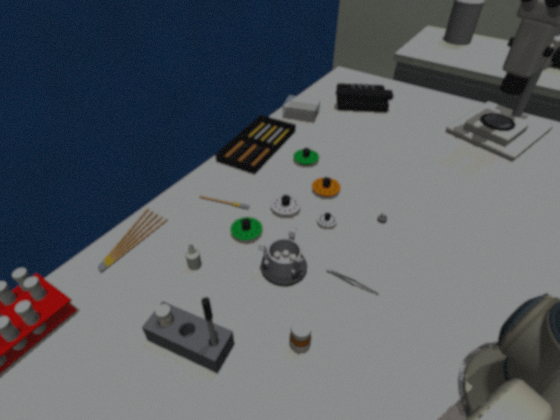

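View pics/top0.png

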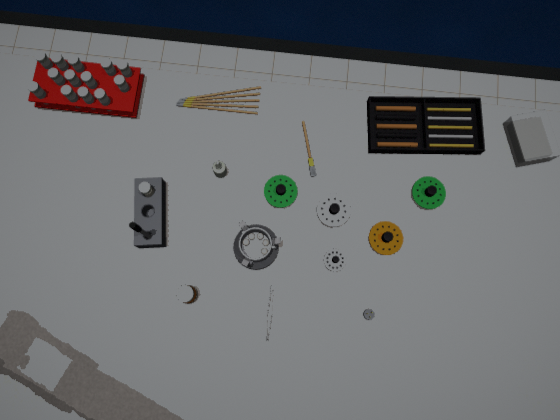

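The side view shows the rack at (190,335), the rod handle at (207,308), the pot at (284,262), the white lid at (286,205) and the small lid at (327,220). In the top view the same things are at (150,212), (140,230), (257,246), (334,210) and (334,260).

```bash
cat > h.py <<'E'
import numpy as np, cv2
from scipy.spatial.transform import Rotation as Ro
from scipy.optimize import least_squares
from station import manip
C={}
for c in("side","top"):
    k=manip.get_calibration(c); C[c]=(k["mtx"],k["eye"],Ro.from_euler("xyz",k["rotation"],degrees=True).as_matrix())
def proj(c,P):
    K,e,R=C[c]; q=(np.atleast_2d(P)-e)@R; q=q@K.T; return q[:,:2]/q[:,2:]
def onz(c,uv,z):
    K,e,R=C[c]; uv=np.atleast_2d(uv).astype(float); d=np.c_[uv,np.ones(len(uv))]@np.linalg.inv(K).T@R.T
    return e+d*((z-e[2])/d[:,2])[:,None]
def tri(us,ut):
    f=lambda p:np.r_[(proj("side",p)[0]-us),(proj("top",p)[0]-ut)]
    r=least_squares(f,[.4,.1,.05]); return r.x,np.abs(r.fun).max()
E
python3 - <<'E'
from h import *
import pickle
out={}
for c in("side","top"):
    manip.grab_frame(c)
    for q in ["pot","pot_rim","catch0","catch1","catch2","lid","lid_knob","small_lid","rack","rod_hole","rod","rod_tip","rod_grip","bead0_center","vial","jar","dropper","tweezers"]:
        if q in("jar","dropper","tweezers","vial") : continue
        r=manip.masks_of(c,q); out[c,q]=r
        print(c,q,[(round(d["p"],2),np.round(d["at"],1).tolist(),int(d["mask"].sum())) for d in r[:6]])
pickle.dump(out,open("m0.pkl","wb"))
print(manip.get_state()["clock"])
E
```

```text
side pot [(0.76, [282.7, 263.9], 1789)]
side pot_rim [(0.31, [383.0, 217.7], 87)]
side catch0 [(0.42, [292.3, 233.9], 80)]
side catch1 [(0.42, [292.3, 233.9], 80)]
side catch2 [(0.42, [292.3, 233.9], 80)]
side lid [(0.89, [285.3, 206.3], 493), (0.89, [248.7, 230.1], 553), (0.81, [325.6, 186.5], 452), (0.77, [304.3, 154.3], 368)]
side lid_knob [(0.89, [325.6, 184.8], 472), (0.87, [243.4, 225.0], 641), (0.85, [305.1, 154.0], 364), (0.56, [281.1, 201.3], 512)]
side small_lid []
side rack [(0.93, [192.3, 336.5], 3346)]
side rod_hole [(0.62, [188.2, 335.9], 3330), (0.54, [191.5, 258.8], 292), (0.53, [164.7, 312.8], 291)]
side rod [(0.61, [209.8, 315.0], 301)]
side rod_tip [(0.76, [209.4, 313.8], 303)]
side rod_grip [(0.89, [208.2, 314.0], 363)]
side bead0_center []
top pot [(0.96, [256.0, 245.7], 1548)]
top pot_rim [(0.83, [250.4, 248.6], 1542), (0.27, [152.8, 211.5], 1903)]
top catch0 [(0.43, [247.3, 259.1], 36), (0.43, [279.5, 238.1], 58)]
top catch1 [(0.43, [247.3, 259.1], 36), (0.43, [279.5, 238.1], 58)]
top catch2 [(0.43, [247.3, 259.1], 36), (0.43, [279.5, 238.1], 58)]
top lid [(0.96, [385.2, 235.1], 894), (0.85, [431.1, 194.2], 881), (0.7, [334.7, 210.2], 904), (0.61, [278.4, 192.2], 854), (0.27, [363.9, 311.6], 90)]
top lid_knob [(0.78, [386.5, 238.5], 901), (0.7, [429.7, 194.5], 909), (0.62, [333.6, 210.5], 909), (0.6, [277.0, 190.7], 863)]
top small_lid [(0.74, [333.6, 259.2], 425), (0.62, [311.1, 159.0], 170)]
top rack [(0.97, [150.1, 212.7], 1954)]
top rod_hole [(0.97, [151.4, 213.9], 1914), (0.22, [247.7, 262.4], 13)]
top rod [(0.42, [137.3, 229.4], 112)]
top rod_tip [(0.6, [332.0, 211.2], 875), (0.54, [137.1, 226.5], 104), (0.43, [149.3, 211.7], 1820)]
top rod_grip [(0.47, [187.4, 295.6], 321)]
top bead0_center []
1.6
```

```bash
python3 - <<'E'
import cv2,numpy as np
def crop(n,x0,y0,w,h,s,o):
    im=cv2.imread(f"pics/{n}.png")[y0:y0+h,x0:x0+w]
    im=cv2.resize(im,None,fx=s,fy=s,interpolation=cv2.INTER_CUBIC)
    im=np.clip(im.astype(float)*1.3,0,255).astype(np.uint8)
    for i in range(0,w,10): cv2.putText(im,str(x0+i),(i*s,8),0,.3,(0,255,255),1); cv2.line(im,(i*s,10),(i*s,14),(0,255,255),1)
    for i in range(0,h,10): cv2.putText(im,str(y0+i),(0,i*s+3),0,.3,(0,255,255),1)
    return im
cv2.imwrite("pics/a1.png",np.hstack([crop("top0",220,210,75,75,5,0),crop("top0",115,165,75,75*1,5,0)]))
cv2.imwrite("pics/a2.png",np.hstack([crop("side0",245,225,75,75,5,0),crop("side0",165,290,75,75,5,0)]))
cv2.imwrite("pics/a3.png",np.hstack([crop("top0",310,185,75,90,5,0),crop("side0",260,180,75,90,5,0)]))
E
```

```text
(no output)
```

View pics/a1.png

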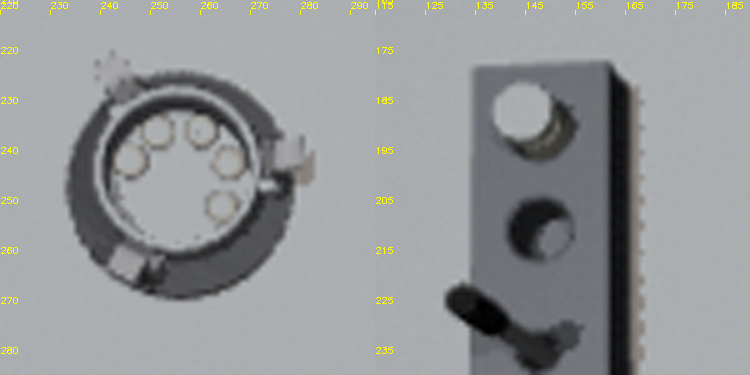

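View pics/a2.png

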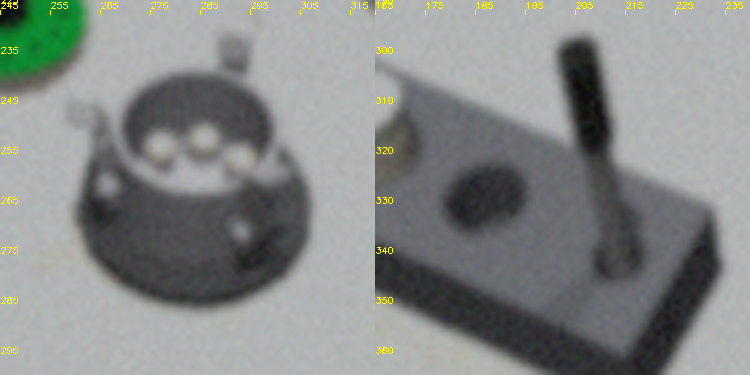

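View pics/a3.png

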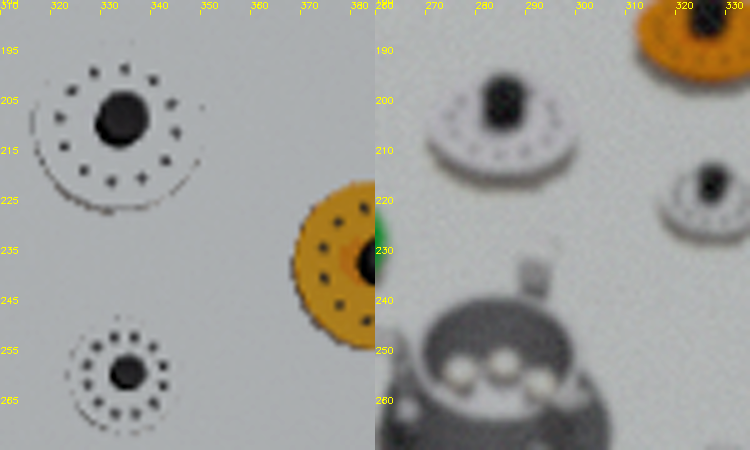

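```bash
cat >> h.py <<'E'
def circ(x,y,z,r,n=90):
    t=np.linspace(0,2*np.pi,n); return np.c_[x+r*np.cos(t),y+r*np.sin(t),0*t+z]
def overlay(img,c,curves,box,s=5):
    x0,y0,w,h=box
    im=cv2.resize(img[y0:y0+h,x0:x0+w],None,fx=s,fy=s,interpolation=cv2.INTER_CUBIC)
    for P,col in curves:
        q=((proj(c,P)-[x0,y0]+.5)*s).astype(int); cv2.polylines(im,[q.reshape(-1,1,2)],False,col,1)
    return im
E
python3 - <<'E'
from h import *
print("rim top",onz("top",[255.5,243.8],.062)," side",onz("side",[284.3,251.5],.062))
print("foot top",onz("top",[256.2,247],.012))
print("lidknobtop top",onz("top",[334.5,208.5],.041),"side",onz("side",[285.8,200],.029))
print("rodtop top",onz("top",[133,225.5],.179),"side",onz("side",[205.5,299],.179), tri([205.5,299],[133,225.5]))
print("rod at hole top",onz("top",[147.5,235],.05),"side",onz("side",[213.5,341],.05))
# rack corners top view z=.05
print(onz("top",[[134.3,178.5],[162,177.5]],.05), "side far right corner",onz("side",[[232,332]],.05))
print("vialhole0 top",onz("top",[148,211.5],.05),"side",onz("side",[187,330],.05))
print("catch tabs top",onz("top",[[244,223],[278,239.5],[246,262]],.07))
E
```

```text
rim top [[ 0.51874909 -0.01867601  0.062     ]]  side [[ 0.51663143 -0.01487021  0.062     ]]
foot top [[ 0.51856577 -0.01875029  0.012     ]]
lidknobtop top [[ 0.62557829 -0.19242366  0.041     ]] side [[ 0.62726343 -0.19554349  0.029     ]]
rodtop top [[0.51156394 0.22869736 0.179     ]] side [[0.51298346 0.22940546 0.179     ]] (array([0.51243022, 0.22920319, 0.17892869]), np.float64(0.4347290203094758))
rod at hole top [[0.51324719 0.23134237 0.05      ]] side [[0.51221832 0.23115421 0.05      ]]
[[0.64319573 0.28446913 0.05      ]
 [0.65290186 0.21998259 0.05      ]] side far right corner [[0.49541402 0.19811232 0.05      ]]
vialhole0 top [[0.56805794 0.23929408 0.05      ]] side [[0.5679615  0.24157437 0.05      ]]
catch tabs top [[ 0.56210121  0.01255934  0.07      ]
 [ 0.53295519 -0.06842735  0.07      ]
 [ 0.47445798 -0.00280991  0.07      ]]
```

Call:
play_rows --pt "0 0 -0.35 -0.81" --pt "0 0 -0.35 -0.81" --pt "0 0 -0.35 -0.81" --pt "0 0 -0.35 -0.81" --pt "-0.97 -1 0 0" --pt "-0.97 -1 0 0" --pt "-0.97 -1 0 0" --pt "-0.97 -1 0 0" --pt "-0.97 -1 0 0" --pt "-0.97 -1 0 0" --pt "-0.97 -1 0 0" --pt "-0.97 -1 0 0" --pt "-0.97 -1 0 0" --pt "-0.97 -1 0 0" --pt "-0.97 -1 0 0" --pt "-0.97 -1 0 0" --pt "-0.97 -1 0 0" --pt "-0.97 -1 0 0" --pt "-0.97 -1 0 0" --pt "-0.97 -1 0 0" --hand 0 --grip_force 60

```text
clock: 3.27
tcp_pos: [0.5108, 0.2449, 0.2233]
eef_rot: [180.0, 0.0, -180.0]
wrist_force: [-0.2, 0.0, 0.4]
gripper_width: 0.0425
```

Call:
play_rows --pt "-0.1 -0.75 0 0" --pt "0 0 0 0" --pt "0 0 0.8 0" --pt "0 0 0.8 0" --pt "0 0 0.8 0" --pt "0 0 0.8 0" --pt "0 0 0.8 0" --pt "0 0 0.4 0" --pt "0 0 0 0"

```text
clock: 4.02
tcp_pos: [0.5106, 0.2313, 0.1328]
eef_rot: [-179.9, -0.2, -179.9]
wrist_force: [0.5, -0.1, -0.3]
gripper_width: 0.0428
```

```bash
python3 - <<'E'
from h import *
print(manip.get_state()["tcp_pos"])
a=manip.grab_frame("side");cv2.imwrite("pics/s1.png",a);b=manip.grab_frame("top");cv2.imwrite("pics/t1.png",b)
f=lambda im,x,y:cv2.resize(im[y:y+80,x:x+75],None,fx=5,fy=5,interpolation=cv2.INTER_CUBIC)
cv2.imwrite("pics/b1.png",np.hstack([f(a,165,280),f(b,100,190)]))
E
```

```text
[0.51060151 0.23132792 0.13281913]
```

View pics/b1.png

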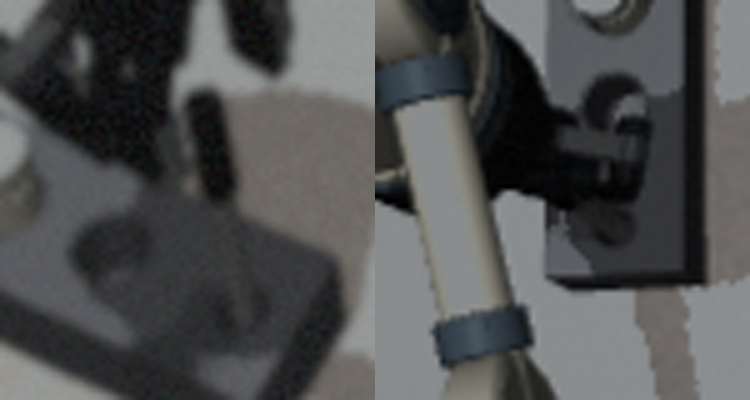

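```bash
python3 - <<'E'
from h import *
im=cv2.imread("pics/s1.png")
g=(.5106,.2313)
cur=[(np.array([[g[0]-.011,g[1]+s*.0214,.135],[g[0]+.011,g[1]+s*.0214,.135],[g[0]+.011,g[1]+s*.0214,.16]]),(0,0,255)) for s in(1,-1)]
cur+=[(circ(.5125,.2295,.179,.007),(0,255,0)),(circ(.5125,.23,.05,.009),(0,255,0))]
o=overlay(im,"side",cur,(165,270,90,90),6); o=cv2.convertScaleAbs(o,alpha=2)
cv2.imwrite("pics/b2.png",o)
E
```

```text
(no output)
```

View pics/b2.png

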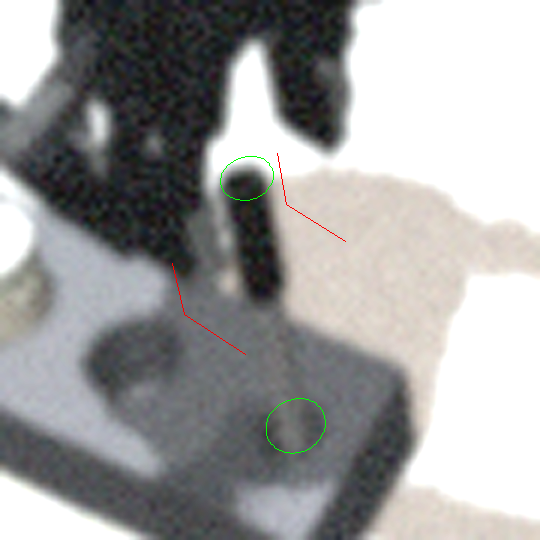

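Call:
play_rows --pt "0 0 0 0" --pt "0 0 0 0" --pt "0 0 0 0" --pt "0 0 0 0" --pt "0 0 0 0" --pt "0 0 0 0" --hand -1 --grip_force 80

```text
clock: 4.62
tcp_pos: [0.5127, 0.2313, 0.1368]
eef_rot: [179.9, 0.2, -180.0]
wrist_force: [0.2, 0.3, 5.8]
gripper_width: 0.0078
```

```bash
python3 - <<'E'
from h import *
s=manip.get_state();print(s["tcp_pos"],s["gripper_width"],s["wrist_force"])
im=manip.grab_frame("side");cv2.imwrite("pics/s2.png",im)
g=s["tcp_pos"]
cur=[(np.array([[g[0]-.011,g[1]+s*.007,g[2]],[g[0]+.011,g[1]+s*.007,g[2]],[g[0]+.011,g[1]+s*.007,g[2]+.0374]]),(0,0,255)) for s in(1,-1)]
cur+=[(circ(.5125,.2295,.179,.007),(0,255,0)),(circ(.5125,.23,.05,.009),(0,255,0))]
o=overlay(im,"side",cur,(165,270,90,90),6); o=cv2.convertScaleAbs(o,alpha=2)
cv2.imwrite("pics/b3.png",o)
E
```

```text
[0.51267333 0.23132731 0.13681669] 0.007848503719354381 [0.21534234 0.31212479 5.83842463]
```

View pics/b3.png

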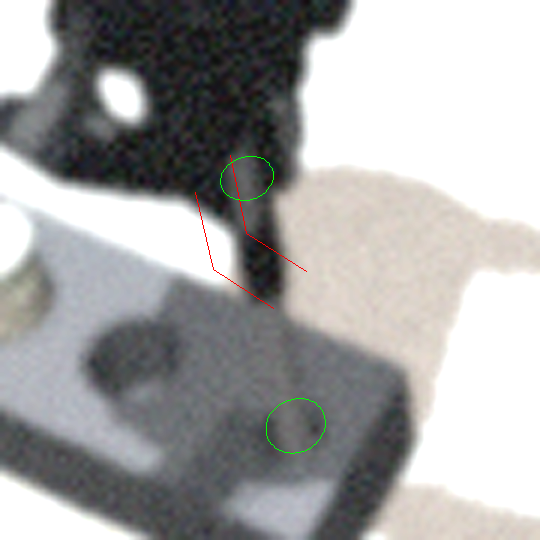

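```bash
python3 - <<'E'
from h import *
im=cv2.imread("pics/s2.png"); t=manip.grab_frame("top"); cv2.imwrite("pics/t2.png",t)
g=manip.get_state()["tcp_pos"]
ax=[(np.array([g,g+[0,0,.15]]),(0,0,255)),(np.array([g+[0,-.04,0],g+[0,.04,0]]),(0,255,0)),(np.array([g+[-.04,0,0],g+[.04,0,0]]),(255,0,0))]
a=overlay(cv2.convertScaleAbs(im,alpha=1.8),"side",ax,(120,230,130,130),3)
b=overlay(cv2.convertScaleAbs(t,alpha=1.8),"top",ax,(70,150,130,130),3)
cv2.imwrite("pics/b4.png",np.hstack([a,b]))
E
```

```text
(no output)
```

View pics/b4.png

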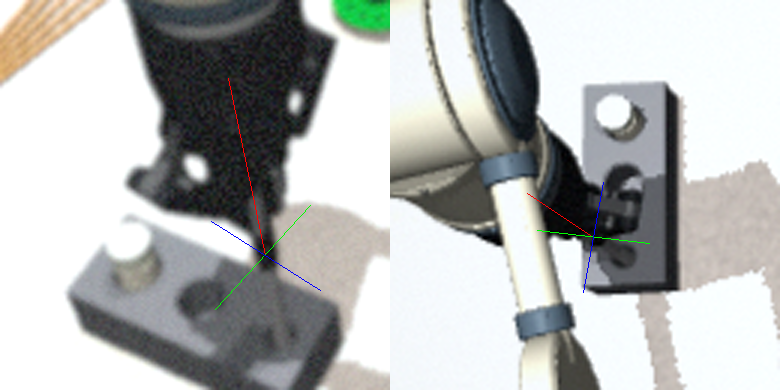

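View pics/s2.png

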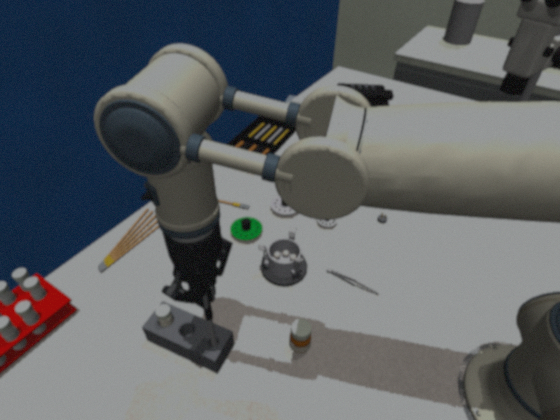

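Call:
play_rows --pt "0 0 0 0" --pt "0 0 0 0" --pt "0 0 0 0"

```text
clock: 4.97
tcp_pos: [0.5127, 0.2313, 0.1368]
eef_rot: [179.9, 0.2, -180.0]
wrist_force: [0.4, 0.4, 6.6]
gripper_width: 0.0081
```

```bash
python3 - <<'E'
from h import *
s=manip.get_state();print(s)
E
```

```text
{'clock': 4.9667, 'joint_positions': array([ 2.08152252e+01, -9.64869251e-01,  8.27543403e+01,  5.14524104e-03,
        9.80480624e+01, -6.92071116e+01]), 'qvel': array([ 0.10065264, -0.12378977, -0.04362587, -0.04108623,  0.01446479,
        0.08907225]), 'joint_torque': array([-6.74589188e-02, -3.79309702e+01, -3.86222291e+01, -6.54895348e-02,
        1.50746712e-02, -2.00594826e-05]), 'tcp_pos': array([0.51267149, 0.23131147, 0.13680175]), 'eef_rot': array([ 1.79937565e+02,  1.50077243e-01, -1.79977017e+02]), 'wrist_force': array([0.40557189, 0.39826557, 6.61455842]), 'moment': array([ 0.03771061, -0.01795879,  0.05250169]), 'gripper_width': 0.008131013625761551}
```

```bash
python3 - <<'E'
from h import *
for z in(.135,.15,.16,.17,.18,.19):
    print(z,proj("side",[[.5106+.011,.2099,z],[.5106-.011,.2099,z],[.5106-.011,.197,z]]).round(1).tolist())
t=cv2.imread("pics/t1.png"); 
o=overlay(cv2.convertScaleAbs(t,alpha=2),"top",[(np.array([[.5106-.011,.2313+s*.0214,z],[.5106+.011,.2313+s*.0214,z]]),col) for s in(1,-1) for z,col in((.135,(0,0,255)),(.175,(0,255,0)))],(110,190,60,60),9)
cv2.imwrite("pics/b5.png",o)
E
```

```text
0.135 [[212.3, 303.6], [222.2, 309.7], [226.9, 304.3]]
0.15 [[211.3, 298.5], [221.4, 304.7], [226.2, 299.3]]
0.16 [[210.7, 295.0], [220.8, 301.2], [225.7, 295.8]]
0.17 [[210.0, 291.5], [220.3, 297.7], [225.3, 292.3]]
0.18 [[209.4, 287.9], [219.7, 294.1], [224.7, 288.6]]
0.19 [[208.7, 284.2], [219.1, 290.4], [224.2, 284.9]]
```

View pics/b5.png

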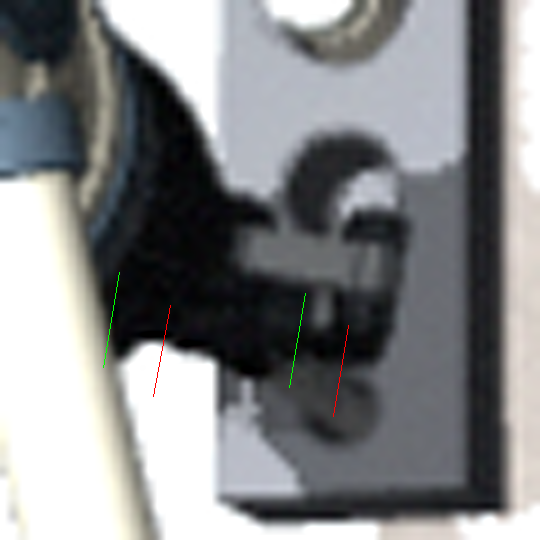

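```bash
python3 - <<'E'
from h import *
f=lambda n,x,y,w,h:cv2.convertScaleAbs(cv2.resize(cv2.imread(n)[y:y+h,x:x+w],None,fx=7,fy=7,interpolation=cv2.INTER_CUBIC),alpha=3.5)
cv2.imwrite("pics/b6.png",np.hstack([f("pics/t1.png",115,195,55,60),f("pics/t2.png",115,195,55,60)]))
cv2.imwrite("pics/b7.png",np.hstack([f("pics/s1.png",155,230,56,85),f("pics/s2.png",165,230,56,85)]))
E
```

```text
(no output)
```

View pics/b6.png

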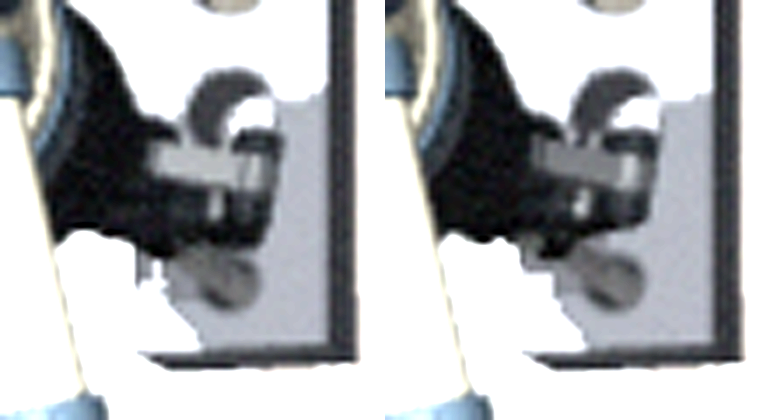

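View pics/b7.png

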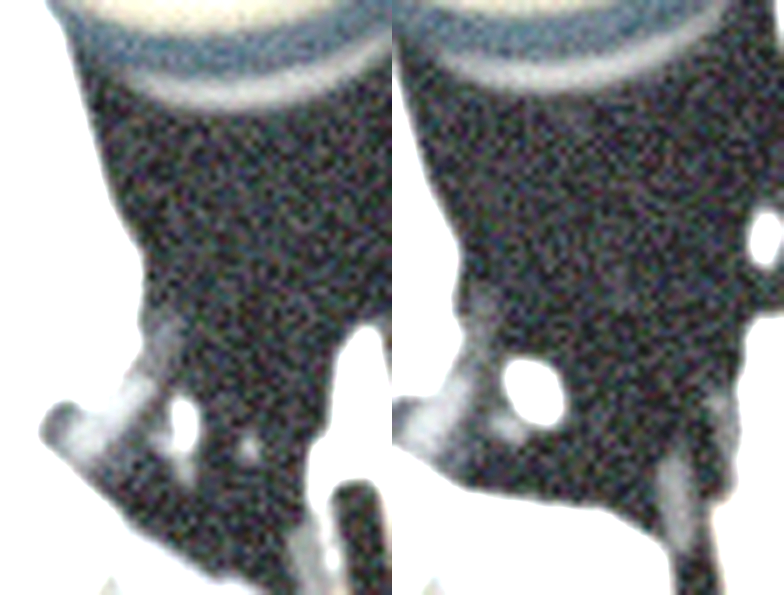

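Call:
play_rows --pt "0 0 -0.3 0" --pt "0 0 -0.5 0" --pt "0 0 -0.5 0" --pt "0 0 -0.3 0" --pt "0 0 0 0"

```text
clock: 5.38
tcp_pos: [0.5128, 0.2314, 0.1697]
eef_rot: [179.9, 0.2, -180.0]
wrist_force: [-0.2, -0.2, -0.3]
gripper_width: 0.0079
```

```bash
python3 - <<'E'
from h import *
s=manip.get_state();print(s["wrist_force"],s["gripper_width"],s["tcp_pos"])
a=manip.grab_frame("side");cv2.imwrite("pics/s3.png",a)
f=lambda n,x,y,w,h:cv2.convertScaleAbs(cv2.resize(cv2.imread(n)[y:y+h,x:x+w],None,fx=7,fy=7,interpolation=cv2.INTER_CUBIC),alpha=3.5)
cv2.imwrite("pics/b8.png",np.hstack([f("pics/s3.png",180,270,56,85),f("pics/s2.png",180,270,56,85)]))
E
```

```text
[-0.21690566 -0.19664349 -0.31010076] 0.007932512901480487 [0.51280707 0.231352   0.1696672 ]
```

View pics/b8.png

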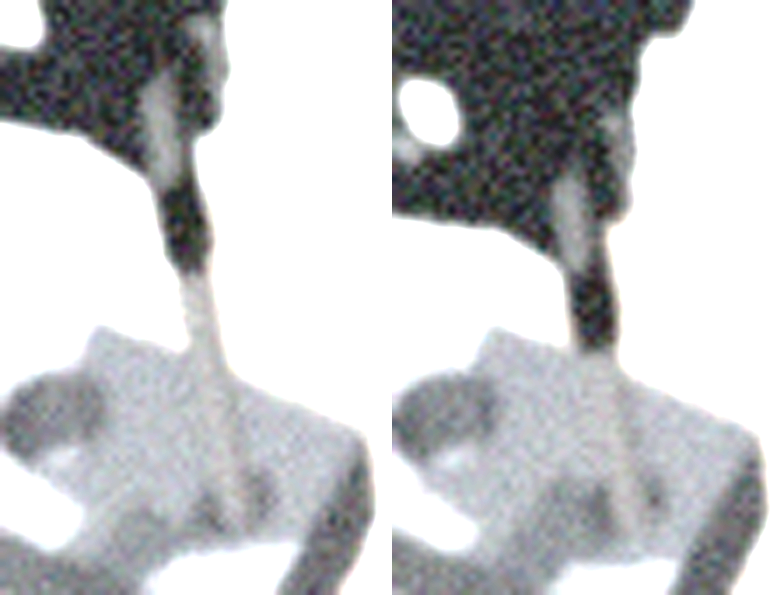

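Call:
play_rows --pt "0 0 -0.8 0" --pt "0 0 -0.8 0" --pt "0 0 -0.8 0" --pt "0 0 -0.8 0" --pt "0 0 -0.8 0" --pt "0 -0.5 0 0" --pt "0 -0.9 0 0" --pt "0 -0.9 0 0" --pt "0 -0.9 0 0" --pt "0 -0.9 0 0" --pt "0 -0.9 0 0" --pt "-0.05 -0.9 0 0" --pt "-0.05 -0.9 0 0" --pt "-0.05 -0.9 0 0" --pt "-0.05 -0.9 0 0" --pt "-0.05 -0.9 0 0" --pt "0 -0.9 0 0" --pt "0 -0.9 0 0" --pt "0 -0.9 0 0" --pt "0 -0.9 0 0"

```text
clock: 7.1
tcp_pos: [0.5165, -0.0324, 0.2456]
eef_rot: [-180.0, -0.1, -180.0]
wrist_force: [0.9, 0.1, -1.3]
gripper_width: 0.0078
```

Call:
play_rows --pt "0 0 0 0" --pt "0 0 0 0"

```text
clock: 7.27
tcp_pos: [0.5166, -0.0319, 0.2458]
eef_rot: [180.0, -0.1, 179.9]
wrist_force: [-0.2, 0.3, -0.8]
gripper_width: 0.0085
```

```bash
python3 - <<'E'
from h import *
s=manip.get_state();print(s["wrist_force"],s["gripper_width"],s["tcp_pos"])
a=manip.grab_frame("side");cv2.imwrite("pics/s4.png",a);t=manip.grab_frame("top");cv2.imwrite("pics/t4.png",t)
g=s["tcp_pos"]; rod=np.array([[g[0],g[1],g[2]-.1288],[g[0],g[1],g[2]-.1288+.121]])
P=(.518,-.018)
cv=lambda:[(rod,(0,0,255)),(circ(*P,.062,.038),(0,255,0)),(circ(*P,.062,.034),(0,200,0)),(circ(*P,.0,.054),(255,0,0))]
A=overlay(cv2.convertScaleAbs(a,alpha=1.8),"side",cv(),(230,180,90,130),4)
B=overlay(cv2.convertScaleAbs(t,alpha=1.8),"top",cv(),(205,170,90,130),4)
B2=overlay(cv2.convertScaleAbs(cv2.imread("pics/top0.png"),alpha=1.5),"top",cv()[1:],(215,205,80,80),4)
cv2.imwrite("pics/c4.png",np.hstack([A,B])); cv2.imwrite("pics/c5.png",B2)
E
```

```text
[-0.16354845  0.30652667 -0.78869555] 0.00853012825025802 [ 0.51660166 -0.03191805  0.24582102]
```

View pics/c4.png

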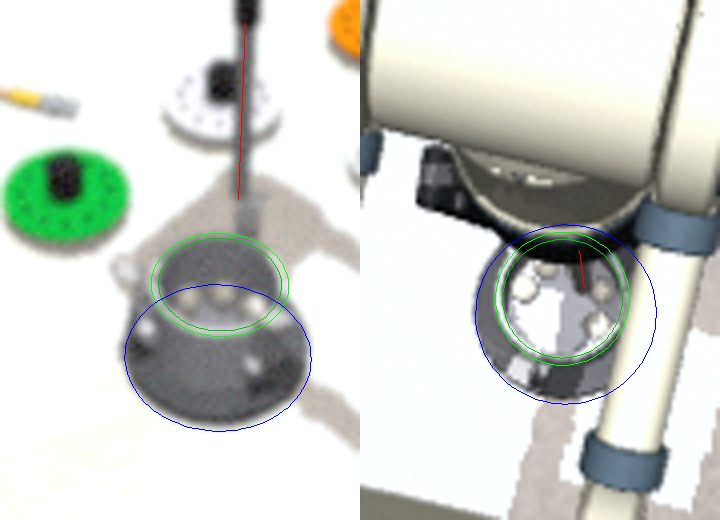

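View pics/c5.png

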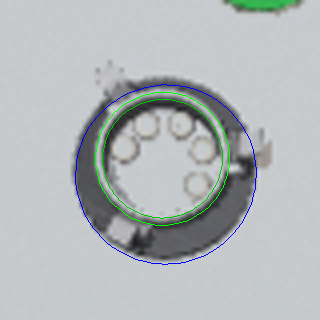

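Call:
play_rows --pt "-0.08 0.63 0 0" --pt "0 0 0.3 0" --pt "0 0 0.8 0" --pt "0 0 0.8 0" --pt "0 0 0.8 0" --pt "0 0 0.8 0" --pt "0 0 0.7 0" --pt "0 0 0.4 0" --pt "0 0 0.15 0" --pt "0 0 0 0"

```text
clock: 8.2
tcp_pos: [0.5184, -0.0178, 0.1513]
eef_rot: [180.0, -0.1, -179.9]
wrist_force: [-0.2, 0.6, -1.6]
gripper_width: 0.008
```

```bash
python3 - <<'E'
from h import *
s=manip.get_state();print(s["wrist_force"],s["gripper_width"],s["tcp_pos"])
a=manip.grab_frame("side");cv2.imwrite("pics/s5.png",a);t=manip.grab_frame("top");cv2.imwrite("pics/t5.png",t)
g=s["tcp_pos"]; rod=np.array([[g[0],g[1],g[2]-.1288],[g[0],g[1],g[2]-.1288+.121]])
P=(.5183,-.0192)
cv=lambda:[(rod,(0,0,255)),(circ(*P,.062,.038),(0,255,0)),(circ(*P,.016,.034),(255,0,0))]
A=overlay(cv2.convertScaleAbs(a,alpha=1.8),"side",cv(),(240,190,80,110),5)
B=overlay(cv2.convertScaleAbs(t,alpha=1.8),"top",cv(),(220,180,80,110),5)
cv2.imwrite("pics/c6.png",np.hstack([A,B]))
E
```

```text
[-0.22287675  0.61233334 -1.58316669] 0.008034221540044571 [ 0.51835377 -0.01776014  0.15134525]
```

View pics/c6.png

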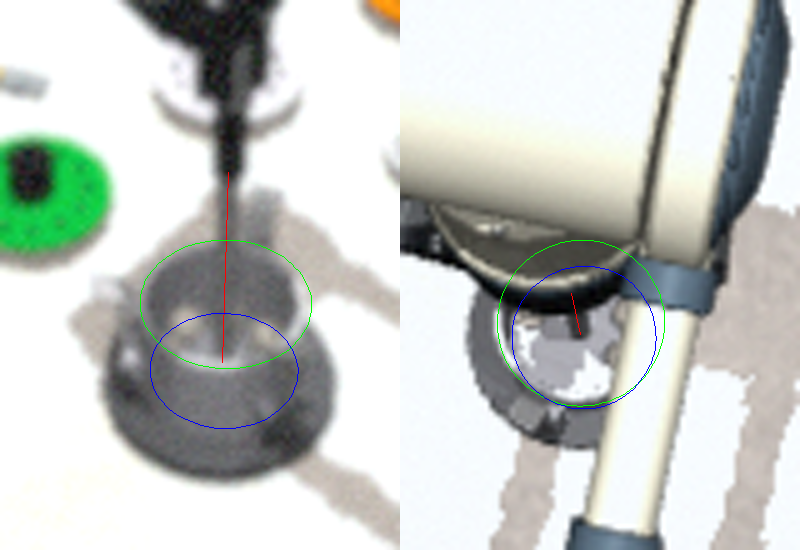

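Call:
play_rows --pt "0.32 0.11 0.08 0" --pt "0.32 0.11 0 0" --pt "0.33 0.11 0 0" --pt "0.071 -0.265 0 0" --pt "0 -0.274 0 0" --pt "-0.071 -0.265 0 0" --pt "-0.137 -0.237 0 0" --pt "-0.194 -0.194 0 0" --pt "-0.237 -0.137 0 0" --pt "-0.265 -0.071 0 0" --pt "-0.274 0 0 0" --pt "-0.265 0.071 0 0" --pt "-0.237 0.137 0 0" --pt "-0.194 0.194 0 0" --pt "-0.137 0.237 0 0" --pt "-0.071 0.265 0 0" --pt "0 0.274 0 0" --pt "0.071 0.265 0 0" --pt "0.137 0.237 0 0" --pt "0.194 0.194 0 0"

```text
clock: 9.97
tcp_pos: [0.5311, -0.0024, 0.1506]
eef_rot: [-180.0, 0.0, -179.9]
wrist_force: [-0.2, -0.2, -1.2]
gripper_width: 0.0078
```

```bash
python3 - <<'E'
from h import *
s=manip.get_state();print(s["wrist_force"],s["gripper_width"],s["tcp_pos"])
g=s["tcp_pos"]; d=g[:2]-[.5183,-.0192]; print(np.hypot(*d),np.degrees(np.arctan2(d[1],d[0])))
a=manip.grab_frame("side");cv2.imwrite("pics/s6.png",a);t=manip.grab_frame("top");cv2.imwrite("pics/t6.png",t)
rod=np.array([[g[0],g[1],g[2]-.1288],[g[0],g[1],g[2]-.1288+.121]])
P=(.5183,-.0192)
cv=lambda:[(rod,(0,0,255)),(circ(*P,.062,.038),(0,255,0)),(circ(*P,.016,.034),(255,0,0))]
A=overlay(cv2.convertScaleAbs(a,alpha=1.8),"side",cv(),(240,190,80,110),5)
B=overlay(cv2.convertScaleAbs(t,alpha=1.8),"top",cv(),(220,180,80,110),5)
cv2.imwrite("pics/c7.png",np.hstack([A,B]))
E
```

```text
[-0.16866539 -0.17514468 -1.23647888] 0.007803383700718397 [ 0.53112984 -0.00243619  0.15062981]
0.021109952655716066 52.57209176049457
```

View pics/c7.png

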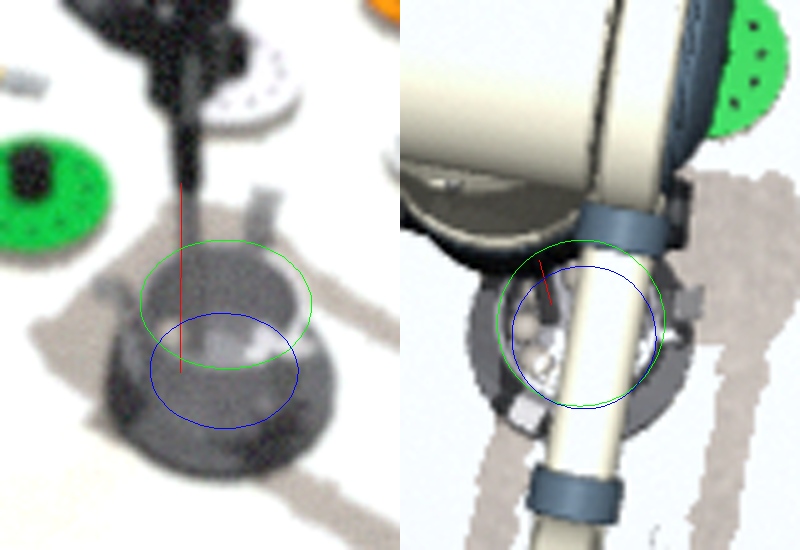

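Call:
play_rows --pt "0.237 0.137 0 0" --pt "0.265 0.071 0 0" --pt "0.274 0 0 0" --pt "0.265 -0.071 0 0" --pt "0.237 -0.137 0 0" --pt "0.194 -0.194 0 0" --pt "0.137 -0.237 0 0" --pt "0.071 -0.265 0 0" --pt "0 -0.274 0 0" --pt "-0.071 -0.265 0 0" --pt "-0.137 -0.237 0 0" --pt "-0.194 -0.194 0 0" --pt "-0.237 -0.137 0 0" --pt "-0.265 -0.071 0 0" --pt "-0.274 0 0 0" --pt "-0.265 0.071 0 0" --pt "-0.237 0.137 0 0" --pt "-0.194 0.194 0 0" --pt "-0.137 0.237 0 0" --pt "-0.071 0.265 0 0"

```text
clock: 11.73
tcp_pos: [0.5399, -0.0218, 0.1504]
eef_rot: [180.0, -0.0, -180.0]
wrist_force: [-0.1, -0.0, -0.5]
gripper_width: 0.0083
```

Call:
play_rows --pt "0 0.274 0 0" --pt "0.071 0.265 0 0" --pt "0.137 0.237 0 0" --pt "0.194 0.194 0 0" --pt "0.237 0.137 0 0" --pt "0 0 0 0" --pt "0.1 -0.35 0 0" --pt "0.1 -0.35 0 0" --pt "0 0 -0.3 0" --pt "0 0 -0.8 0" --pt "0 0 -0.8 0" --pt "0 0 -0.8 0" --pt "0 0 -0.8 0" --pt "0 0 -0.8 0" --pt "0 0 -0.5 0" --pt "0 0 0 0"

```text
clock: 13.07
tcp_pos: [0.5236, -0.0148, 0.2497]
eef_rot: [-180.0, 0.3, 180.0]
wrist_force: [-0.7, -0.5, 0.1]
gripper_width: 0.0082
```

```bash
python3 - <<'E'
from h import *
s=manip.get_state();print(s["wrist_force"],s["gripper_width"],s["tcp_pos"],s["clock"])
g=s["tcp_pos"]
a=manip.grab_frame("side");cv2.imwrite("pics/s7.png",a);t=manip.grab_frame("top");cv2.imwrite("pics/t7.png",t)
rod=np.array([[g[0],g[1],g[2]-.1288],[g[0],g[1],g[2]-.1288+.121]])
P=(.5183,-.0192)
cv=lambda:[(rod,(0,0,255))]
A=overlay(cv2.convertScaleAbs(a,alpha=1.8),"side",cv(),(240,180,80,110),5)
B=overlay(cv2.convertScaleAbs(t,alpha=1.8),"top",cv(),(220,180,80,110),5)
cv2.imwrite("pics/c8.png",np.hstack([A,B]))
E
```

```text
[-0.6757271  -0.51816569  0.07797337] 0.0082092337567023 [ 0.52361838 -0.0148101   0.24973783] 13.0667
```

View pics/c8.png

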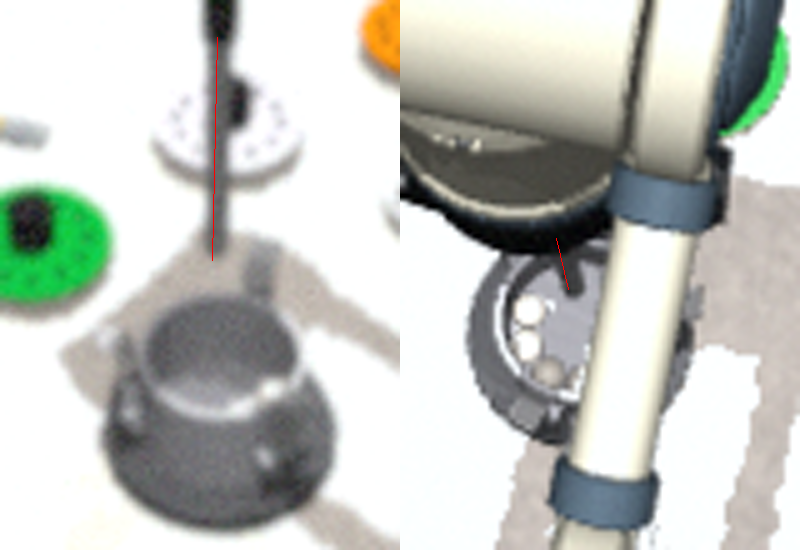

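```bash
python3 - <<'E'
from h import *
f=lambda n,x,y,w,h:cv2.convertScaleAbs(cv2.resize(cv2.imread(n)[y:y+h,x:x+w],None,fx=10,fy=10,interpolation=cv2.INTER_CUBIC),alpha=1.8)
cv2.imwrite("pics/c9.png",np.hstack([f("pics/s7.png",268,185,36,60),f("pics/t7.png",240,215,36,60)]))
E
```

```text
(no output)
```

View pics/c9.png

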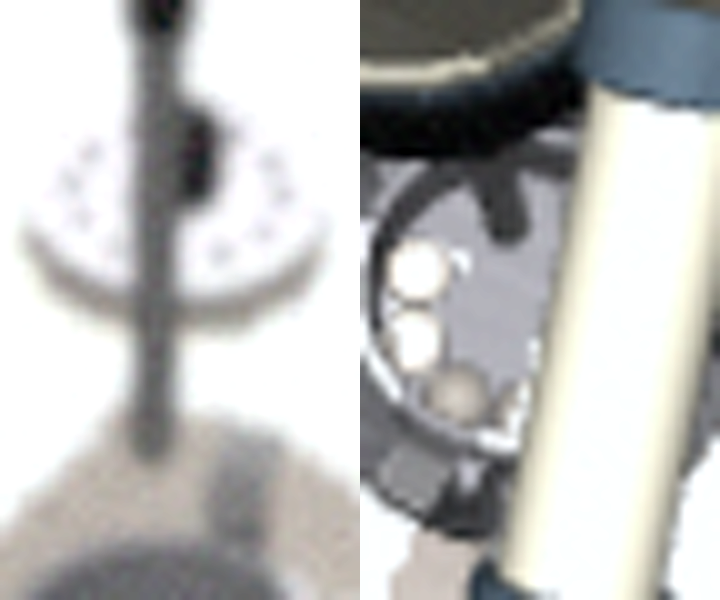

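```bash
python3 - <<'E'
from h import *
print(tri([282.7,229.3],[254.3,237.3]))
print("pred",proj("side",[[.5236,-.0148,.1209],[.5236,-.0148,.2419]]),proj("top",[[.5236,-.0148,.1209]]))
print("handle-bottom at y side for x=.5236,.", [ (y,z,proj("side",[[.5236,y,z]]).round(1).tolist()) for y in(-.015,-.018) for z in(.235,.24)])
# check: rod in initial pic hole
E
```

```text
(array([ 0.52351037, -0.0174991 ,  0.12535903]), np.float64(0.11220238605997679))
pred [[282.04565136 231.55496889]
 [283.02547753 186.93658352]] [[253.10142749 237.34314978]]
handle-bottom at y side for x=.5236,. [(-0.015, 0.235, [[283.0, 189.7]]), (-0.015, 0.24, [[283.1, 187.7]]), (-0.018, 0.235, [[283.9, 188.9]]), (-0.018, 0.24, [[283.9, 186.8]])]
```

Call:
play_rows --pt "0.08 0.5 0 0" --pt "0.1 0.9 0 0" --pt "0.1 0.9 0 0" --pt "0.1 0.9 0 0" --pt "0.1 0.9 0 0" --pt "0.1 0.9 0 0" --pt "0 0.9 0 0" --pt "0 0.9 0 0" --pt "0 0.9 0 0" --pt "0 0.9 0 0" --pt "0 0.9 0 0" --pt "0 0.9 0 0" --pt "0 0.9 0 0" --pt "0 0.9 0 0" --pt "0 0.16 0 0" --pt "0 0 0.4 0" --pt "0 0 0.8 0" --pt "0 0 0.8 0" --pt "0 0 0.4 0" --pt "0 0 0 0"

```text
clock: 14.83
tcp_pos: [0.5098, 0.2317, 0.195]
eef_rot: [-179.9, -0.3, 180.0]
wrist_force: [-0.8, -0.8, -1.8]
gripper_width: 0.0081
```

```bash
python3 - <<'E'
from h import *
s=manip.get_state();print(s["wrist_force"],s["gripper_width"],s["tcp_pos"],s["clock"])
g=s["tcp_pos"]
a=manip.grab_frame("side");cv2.imwrite("pics/s9.png",a);t=manip.grab_frame("top");cv2.imwrite("pics/t9.png",t)
rod=np.array([[g[0],g[1],g[2]-.1288],[g[0],g[1],g[2]-.1288+.121]])
cv=lambda:[(rod,(0,0,255)),(circ(.5115,.2308,.05,.009),(0,255,0))]
A=overlay(cv2.convertScaleAbs(a,alpha=2.5),"side",cv(),(180,290,60,70),7)
B=overlay(cv2.convertScaleAbs(t,alpha=2.5),"top",cv(),(120,195,50,70),7)
cv2.imwrite("pics/d1.png",np.hstack([A,B]))
E
```

```text
[-0.82397656 -0.78930674 -1.75641415] 0.008124292059690761 [0.50982001 0.23168932 0.19501381] 14.8333
```

View pics/d1.png

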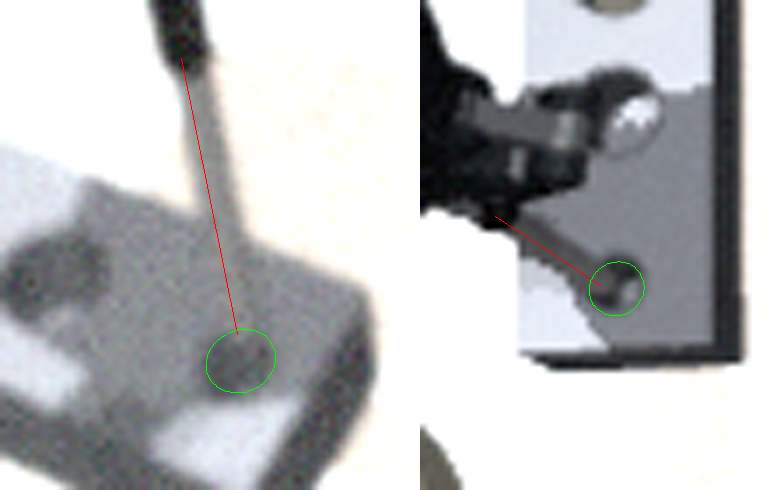

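Call:
play_rows --pt "-0.05 0.08 0 0" --pt "0 0 0.3 0" --pt "0 0 0.4 0" --pt "0 0 0.4 0" --pt "0 0 0.4 0" --pt "0 0 0 0" --pt "0 0 0 0"

```text
clock: 15.52
tcp_pos: [0.5115, 0.2342, 0.1674]
eef_rot: [-180.0, -0.1, -180.0]
wrist_force: [-1.1, 0.6, -0.9]
gripper_width: 0.0081
```

Call:
play_rows --pt "0 0 0.4 0" --pt "0 0 0.4 0" --pt "0 0 0.3 0" --pt "0 0 0.2 0" --pt "0 0 0 0" --pt "0 0 0 0"

```text
clock: 16.02
tcp_pos: [0.5118, 0.2343, 0.1422]
eef_rot: [-180.0, -0.0, -180.0]
wrist_force: [-0.4, -0.3, -0.8]
gripper_width: 0.0081
```

```bash
python3 - <<'E'
from h import *
s=manip.get_state();print(s["wrist_force"],s["gripper_width"],s["tcp_pos"],s["clock"])
a=manip.grab_frame("side");cv2.imwrite("pics/s10.png",a)
g=s["tcp_pos"]
rod=np.array([[g[0],g[1],.05],[g[0],g[1],g[2]-.1288+.121]])
cv2.imwrite("pics/d2.png",overlay(cv2.convertScaleAbs(a,alpha=2.5),"side",[(rod,(0,0,255)),(circ(.5115,.2308,.05,.009),(0,255,0))],(180,270,60,90),6))
E
```

```text
[-0.36276893 -0.30979903 -0.82882312] 0.0081480106880489 [0.51180853 0.23434774 0.14215203] 16.0167
```

View pics/d2.png

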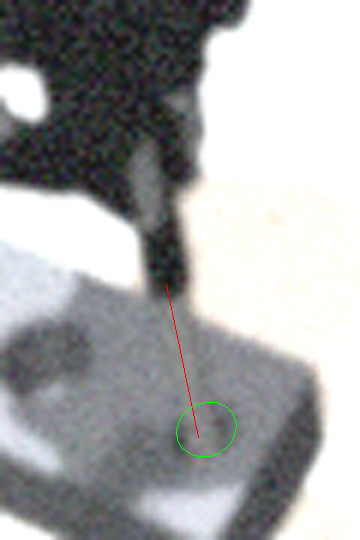

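Call:
play_rows --pt "0 0 0.1 0" --pt "0 0 0.1 0" --pt "0 0 0.05 0" --pt "0 0 0 0"

```text
clock: 16.4
tcp_pos: [0.5119, 0.2344, 0.1373]
eef_rot: [-180.0, -0.0, -180.0]
wrist_force: [-0.1, -0.3, -1.9]
gripper_width: 0.0081
```

Call:
play_rows --pt "0 0 0.1 0" --pt "0 0 0 0" --pt "0 0 0.05 0" --pt "0 0 0 0" --pt "0 0 0 0"

```text
clock: 16.82
tcp_pos: [0.513, 0.2346, 0.1368]
eef_rot: [179.9, 0.2, -180.0]
wrist_force: [-0.9, -0.0, 6.9]
gripper_width: 0.0084
```

Call:
play_rows --pt "0 0 -0.05 0" --pt "0 0 0 0" --pt "0 0 0 0" --pt "0 0 0 0" --pt "0 0 0 0" --pt "0 0 0 0" --pt "0 0 -0.4 0" --pt "0 0 -0.8 0" --pt "0 0 -0.8 0" --pt "0 0 -0.8 0" --pt "0 0 -0.8 0" --pt "0 0 -0.6 0" --pt "0 0 0 0" --hand 0

```text
clock: 17.9
tcp_pos: [0.513, 0.2348, 0.2235]
eef_rot: [179.9, 0.3, -180.0]
wrist_force: [0.4, -0.3, 1.0]
gripper_width: 0.0427
```

```bash
python3 - <<'E'
from h import *
s=manip.get_state();print(s["wrist_force"],s["gripper_width"],s["tcp_pos"],s["clock"])
a=manip.grab_frame("side");cv2.imwrite("pics/s11.png",a)
cv2.imwrite("pics/d3.png",overlay(cv2.convertScaleAbs(a,alpha=2),"side",[],(170,220,110,140),4))
E
```

```text
[ 0.44144896 -0.25179705  1.01716004] 0.04269166106286726 [0.51298663 0.23479838 0.22345168] 17.9
```

View pics/d3.png

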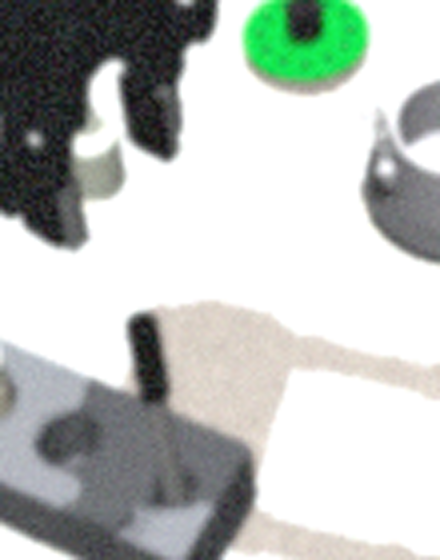

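```bash
python3 - <<'E'
from h import *
from itertools import product
t=[.513,.2348,.2235]
for dz in(0,.01,.02,.03): print(dz,proj("side",[[.513+sx*.011,.2348+sy*.0214,.2235+dz] for sy,sx in product((1,-1),(1,-1))]).round(1).tolist())
a=cv2.imread("pics/s11.png")
cur=[(np.array([[.513-.011,.2348+s*.0214,.2235+dz],[.513+.011,.2348+s*.0214,.2235+dz]]),c) for s in(1,-1) for dz,c in((0,(0,0,255)),(.01,(0,255,255)),(.02,(0,255,0)))]
cv2.imwrite("pics/d4.png",overlay(cv2.convertScaleAbs(a,alpha=3.5),"side",cur,(165,225,60,75),8))
E
```

```text
0 [[184.5, 290.8], [195.5, 297.6], [203.6, 272.0], [214.4, 278.3]]
0.01 [[183.5, 286.7], [194.6, 293.6], [202.8, 267.9], [213.7, 274.2]]
0.02 [[182.4, 282.6], [193.6, 289.5], [202.0, 263.8], [213.0, 270.1]]
0.03 [[181.3, 278.4], [192.6, 285.3], [201.2, 259.5], [212.3, 265.8]]
```

View pics/d4.png

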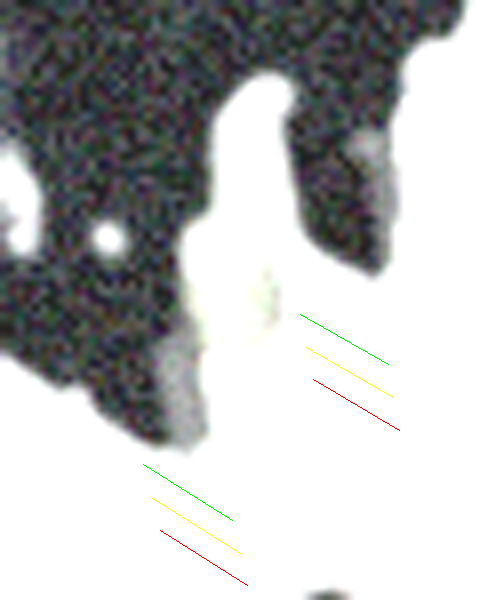

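Call:
play_rows --pt "-0.2 -0.7 0 0" --pt "-0.26 -1 0 0" --pt "-0.26 -1 0 0" --pt "-0.26 -1 0 0" --pt "-0.26 -1 0 0" --pt "-0.26 -1 0 0" --pt "-0.26 -1 0 0" --pt "-0.26 -1 0 0" --pt "-0.26 -1 0 0" --pt "-0.26 -1 0 0" --pt "-0.26 -1 0 0" --pt "-0.26 -1 0 0" --pt "-0.26 -1 0 0" --pt "-0.26 -1 0 0" --pt "-0.26 -1 0 0" --pt "-0.26 -1 0 0" --pt "-0.26 -1 0 0" --pt "-0.26 -1 0 0" --pt "-0.26 -1 0 0" --pt "-0.26 -1 0 0"

```text
clock: 19.62
tcp_pos: [0.6148, -0.1604, 0.2178]
eef_rot: [180.0, -0.1, -180.0]
wrist_force: [0.6, -0.2, -0.9]
gripper_width: 0.043
```

Call:
play_rows --pt "-0.26 -1 0 0" --pt "-0.2 -0.75 0 0" --pt "0 0 0.8 0" --pt "0 0 0.8 0" --pt "0 0 0.8 0" --pt "0 0 0.8 0" --pt "0 0 0.8 0" --pt "0 0 0.5 0" --pt "0 0 0 0" --pt "0 0 0 0"

```text
clock: 20.45
tcp_pos: [0.6237, -0.1943, 0.1284]
eef_rot: [180.0, -0.1, -180.0]
wrist_force: [-0.4, 0.6, -0.2]
gripper_width: 0.0429
```

```bash
python3 - <<'E'
from h import *
s=manip.get_state();print(s["wrist_force"],s["gripper_width"],s["tcp_pos"],s["clock"])
a=manip.grab_frame("side");cv2.imwrite("pics/s12.png",a);t=manip.grab_frame("top");cv2.imwrite("pics/t12.png",t)
g=s["tcp_pos"]
cur=lambda:[(np.array([[g[0]-.011,g[1]+s*.0214,g[2]],[g[0]+.011,g[1]+s*.0214,g[2]]]),(0,0,255)) for s in(1,-1)]+[(circ(.626,-.194,.041,.012),(0,255,0)),(circ(.626,-.194,.017,.041),(0,255,0))]
A=overlay(cv2.convertScaleAbs(a,alpha=2),"side",cur(),(235,140,90,90),5)
B=overlay(cv2.convertScaleAbs(t,alpha=2),"top",cur(),(290,160,70,90),5)
cv2.imwrite("pics/e1.png",np.hstack([A,B])); 
E
```

```text
[-0.35099777  0.60398921 -0.17103562] 0.04294107463556606 [ 0.62367692 -0.19427249  0.12836877] 20.45
```

View pics/e1.png

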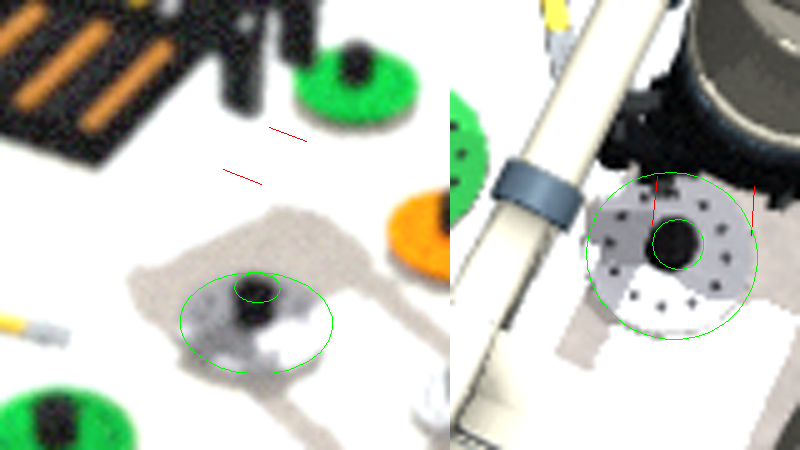

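```bash
python3 - <<'E'
from h import *
f=lambda n,x,y,w,h:cv2.convertScaleAbs(cv2.resize(cv2.imread(n)[y:y+h,x:x+w],None,fx=9,fy=9,interpolation=cv2.INTER_CUBIC),alpha=4)
cv2.imwrite("pics/e2.png",np.hstack([f("pics/s12.png",265,125,44,55),f("pics/t12.png",312,165,44,55)]))
g=[.6237,-.1943,.1284]
for z in (0,.03,.045): print(z,[proj(c,[[g[0]+sx*.011,g[1]+sy*.0214,g[2]+z] for sy in(1,-1) for sx in(1,-1)]).round(1).tolist() for c in("side","top")])
E
```

```text
0 [[[279.2, 173.4], [286.7, 176.5], [288.5, 165.0], [295.9, 167.9]], [[331.0, 194.7], [330.1, 204.5], [350.5, 196.8], [349.7, 206.6]]]
0.03 [[[279.3, 163.5], [287.0, 166.5], [288.8, 155.1], [296.3, 158.0]], [[332.6, 191.3], [331.8, 201.3], [352.7, 193.4], [351.9, 203.5]]]
0.045 [[[279.4, 158.3], [287.2, 161.3], [289.0, 150.0], [296.6, 152.9]], [[333.5, 189.4], [332.6, 199.6], [353.9, 191.6], [353.1, 201.8]]]
```

View pics/e2.png

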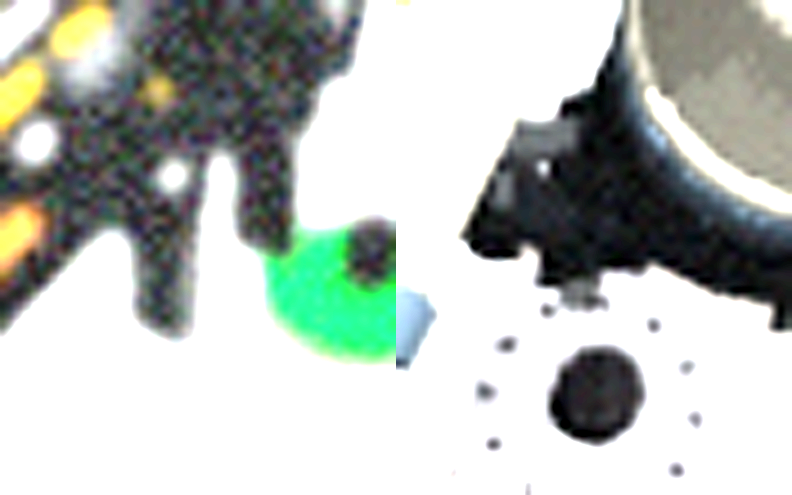

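Call:
play_rows --pt "-0.13 0.06 0 0" --pt "0 0 0.5 0" --pt "0 0 0.8 0" --pt "0 0 0.8 0" --pt "0 0 0.8 0" --pt "0 0 0.8 0" --pt "0 0 0.8 0" --pt "0 0 0.6 0" --pt "0 0 0.2 0" --pt "0 0 0 0" --pt "0 0 0 0" --hand -0.25

```text
clock: 21.47
tcp_pos: [0.6271, -0.1934, 0.0241]
eef_rot: [-180.0, 0.0, -180.0]
wrist_force: [-0.2, -0.6, -0.1]
gripper_width: 0.032
```

```bash
cat > look.py <<'E'
from h import *
import sys
n=sys.argv[1]
s=manip.get_state();print(s["wrist_force"],s["gripper_width"],s["tcp_pos"],s["clock"])
a=manip.grab_frame("side");cv2.imwrite(f"pics/s{n}.png",a);t=manip.grab_frame("top");cv2.imwrite(f"pics/t{n}.png",t)
f=lambda im,x,y,w,h:cv2.convertScaleAbs(cv2.resize(im[y:y+h,x:x+w],None,fx=8,fy=8,interpolation=cv2.INTER_CUBIC),alpha=3)
cv2.imwrite(f"pics/z{n}.png",np.hstack([f(a,*[int(v) for v in sys.argv[2:4]],48,70),f(t,*[int(v) for v in sys.argv[4:6]],48,70)]))
E
python3 look.py 13 263 160 310 165
```

```text
[-0.22464926 -0.59990953 -0.06517277] 0.031998813470974406 [ 0.62712323 -0.19340137  0.02412077] 21.4667
```

View pics/z13.png

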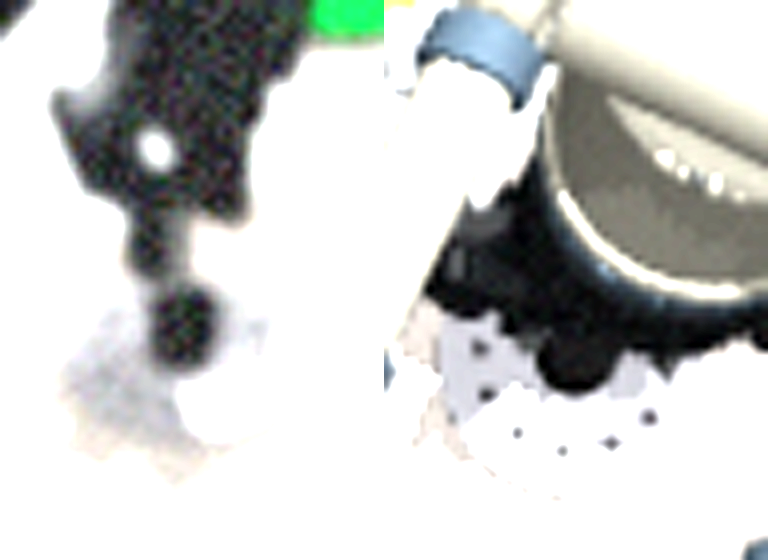

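```bash
python3 - <<'E'
from h import *
g=[.6271,-.1934,.0241]
for z in (0,.02,.03,.04,.05): print(z,[proj(c,[[g[0]+sx*.011,g[1]+sy*.016,g[2]+z] for sy in(1,-1) for sx in(1,-1)]).round(1).tolist() for c in("side",)])
im=cv2.imread("pics/s13.png")
cur=[(np.array([[g[0]-.011,g[1]+s*.016,g[2]+.04],[g[0]+.011,g[1]+s*.016,g[2]+.04],[g[0]+.011,g[1]+s*.016,g[2]+.06]]),(0,0,255)) for s in(1,-1)]+[(circ(.6265,-.1935,z,.012),(0,255,0)) for z in(.017,.041)]+[(circ(.6265,-.1935,.017,.041),(255,0,0))]
cv2.imwrite("pics/e3.png",overlay(cv2.convertScaleAbs(im,alpha=2.5),"side",cur,(255,160,64,64),9))
E
```

```text
0 [[[278.7, 203.6], [285.6, 206.7], [285.1, 197.1], [292.0, 200.1]]]
0.02 [[[278.7, 197.9], [285.8, 201.0], [285.3, 191.4], [292.3, 194.4]]]
0.03 [[[278.8, 195.0], [285.9, 198.1], [285.4, 188.5], [292.4, 191.5]]]
0.04 [[[278.8, 192.0], [286.0, 195.1], [285.5, 185.6], [292.5, 188.6]]]
0.05 [[[278.8, 189.0], [286.0, 192.1], [285.5, 182.6], [292.7, 185.6]]]
```

View pics/e3.png

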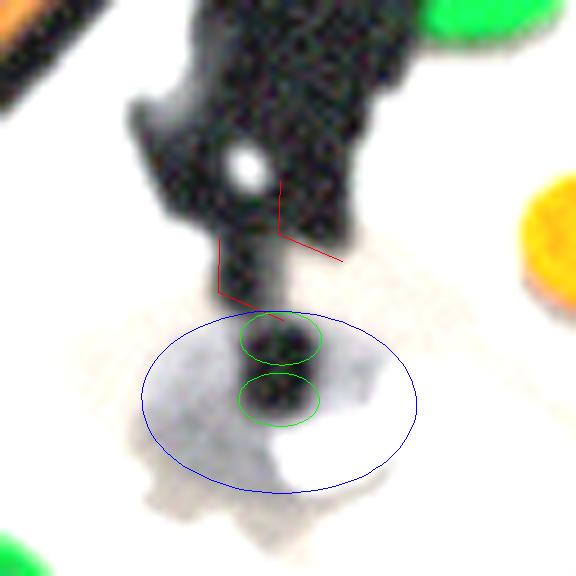

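Call:
play_rows --pt "0.03 0 0.4 0" --pt "0 0 0.5 0" --pt "0 0 0.5 0" --pt "0 0 0.4 0" --pt "0 0 0.2 0" --pt "0 0 0 0" --pt "0 0 0 0"

```text
clock: 22.15
tcp_pos: [0.626, -0.1932, -0.0169]
eef_rot: [180.0, -0.0, -180.0]
wrist_force: [0.5, 0.2, 0.2]
gripper_width: 0.032
```

```bash
python3 look.py 14 263 160 310 165
```

```text
[0.49985019 0.22160088 0.16152965] 0.032013991231793146 [ 0.62599835 -0.1932397  -0.0169231 ] 22.15
```

View pics/z14.png

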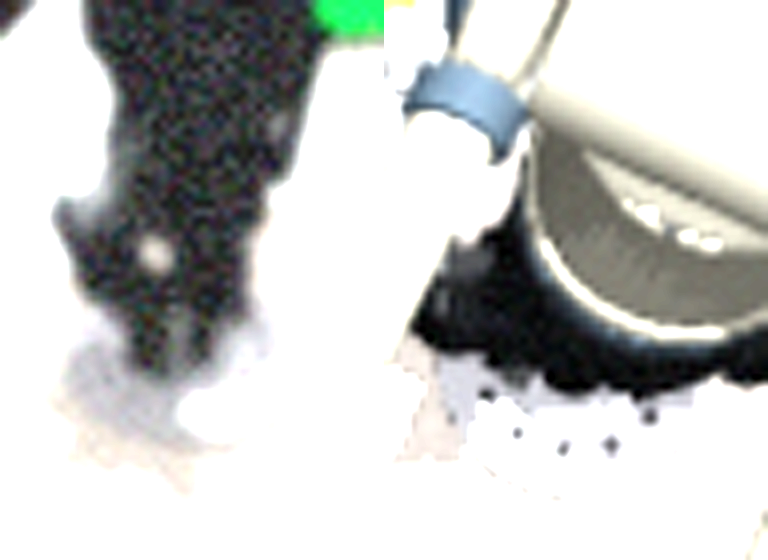

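Call:
play_rows --pt "0 0 0.1 0" --pt "0 0 0.05 0" --pt "0 0 0 0" --pt "0 0 0 0"

```text
clock: 22.58
tcp_pos: [0.6262, -0.1933, -0.0194]
eef_rot: [180.0, -0.0, -180.0]
wrist_force: [-0.2, -0.0, -0.3]
gripper_width: 0.0318
```

Call:
play_rows --pt "0 0 0 0" --pt "0 0 0 0" --pt "0 0 0 0" --pt "0 0 0 0" --pt "0 0 0 0" --pt "0 0 0 0" --hand -1 --grip_force 60

```text
clock: 23.08
tcp_pos: [0.6266, -0.1934, -0.0188]
eef_rot: [-180.0, 0.1, -180.0]
wrist_force: [0.1, 0.3, 4.6]
gripper_width: 0.0217
```

```bash
python3 look.py 15 263 160 310 165
```

```text
[0.09359855 0.33433119 4.56343721] 0.02173433357879779 [ 0.6266103  -0.19342959 -0.0187767 ] 23.0833
```

View pics/z15.png

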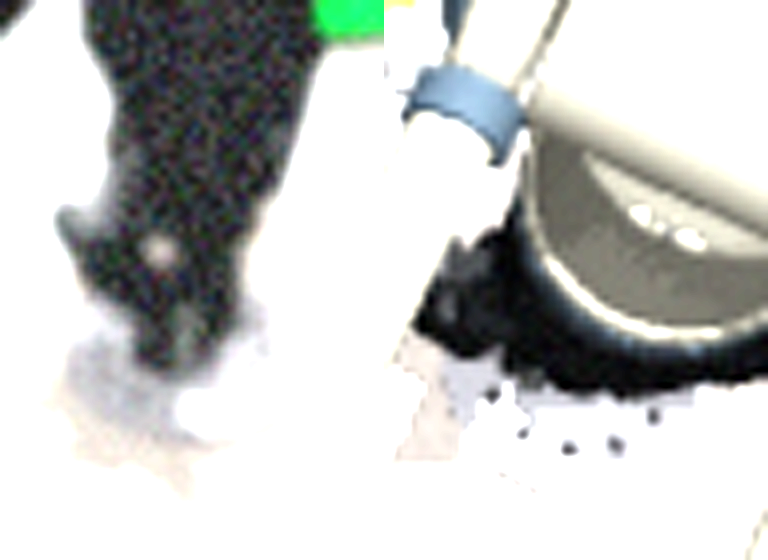

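Call:
play_rows --pt "0 0 -0.3 0" --pt "0 0 -0.7 0" --pt "0 0 -0.9 0" --pt "0 0 -0.9 0" --pt "0 0 -0.9 0" --pt "0 0 -0.9 0" --pt "0 0 -0.9 0" --pt "0.3 0.45 0 0" --pt "0.57 0.92 0 0" --pt "0.57 0.92 0 0" --pt "0.57 0.92 0 0" --pt "0.57 0.92 0 0" --pt "0.57 0.92 0 0" --pt "0.57 0.92 0 0" --pt "0.57 0.92 0 0" --pt "0.57 0.92 0 0" --pt "0.54 0.9 0 0" --pt "0 0 0 0" --pt "0 0 0 0" --pt "0 0 0 0" --grip_force 80

```text
clock: 24.85
tcp_pos: [0.5183, -0.0195, 0.091]
eef_rot: [-180.0, 0.0, -180.0]
wrist_force: [-0.3, -0.3, -1.5]
gripper_width: 0.0217
```

```bash
python3 - <<'E'
from h import *
s=manip.get_state();print(s["wrist_force"],s["gripper_width"],s["tcp_pos"],s["clock"])
a=manip.grab_frame("side");cv2.imwrite("pics/s16.png",a);t=manip.grab_frame("top");cv2.imwrite("pics/t16.png",t)
g=s["tcp_pos"];P=(.5183,-.0192); zo=g[2]+.0188
cur=lambda:[(circ(*P,.062,.038),(0,255,0)),(circ(*P,.012,.054),(255,0,0)),(circ(g[0],g[1],zo+.014,.041),(0,0,255)),(circ(g[0],g[1],zo+.0,.028),(0,0,255))]
A=overlay(cv2.convertScaleAbs(a,alpha=2),"side",cur(),(240,180,80,120),5)
B=overlay(cv2.convertScaleAbs(t,alpha=2),"top",cur(),(215,170,80,120),5)
cv2.imwrite("pics/f1.png",np.hstack([A,B])); 
E
```

```text
[-0.3000413  -0.28145226 -1.52320475] 0.02172920296086975 [ 0.51829502 -0.0194955   0.09095816] 24.85
```

View pics/f1.png

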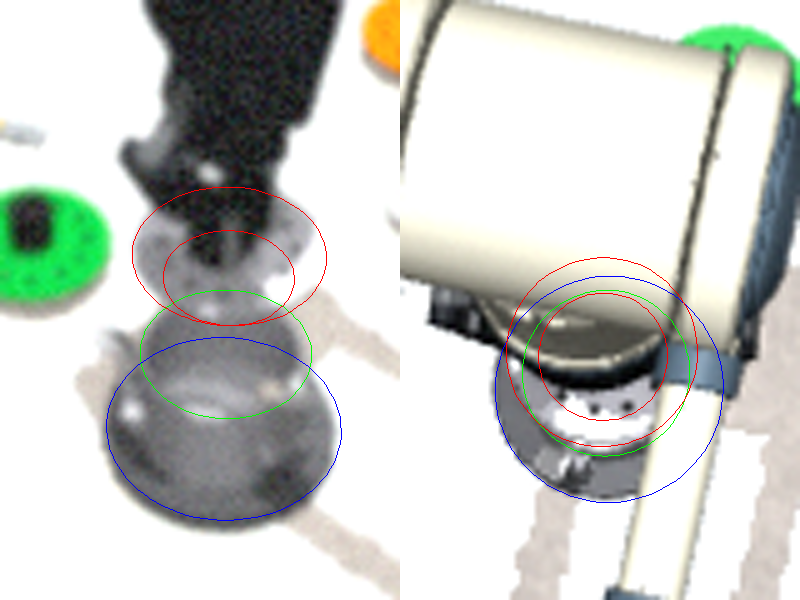

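Call:
play_rows --pt "0 0.04 0.4 0" --pt "0 0 0.6 0" --pt "0 0 0.6 0" --pt "0 0 0.4 0" --pt "0 0 0.3 0" --pt "0 0 0 0" --pt "0 0 0.1 0" --pt "0 0 0 0" --pt "0 0 0 0"

```text
clock: 25.7
tcp_pos: [0.5185, -0.0184, 0.0432]
eef_rot: [-180.0, 0.1, -180.0]
wrist_force: [0.2, -0.7, -1.7]
gripper_width: 0.0216
```

```bash
python3 - <<'E'
from h import *
s=manip.get_state();print(s["wrist_force"],s["moment"],s["gripper_width"],s["tcp_pos"],s["clock"])
a=manip.grab_frame("side");cv2.imwrite("pics/s17.png",a);t=manip.grab_frame("top");cv2.imwrite("pics/t17.png",t)
g=s["tcp_pos"];P=(.5183,-.0187); zo=g[2]+.0188
cur=lambda:[(circ(*P,.062,.038),(0,255,0)),(circ(*P,.012,.054),(255,0,0)),(circ(g[0],g[1],zo+.017,.041),(0,0,255))]
A=overlay(cv2.convertScaleAbs(a,alpha=2),"side",cur(),(240,200,80,100),5)
B=overlay(cv2.convertScaleAbs(t,alpha=2),"top",cur(),(215,190,80,100),5)
cv2.imwrite("pics/f2.png",np.hstack([A,B])); 
E
```

```text
[ 0.22020094 -0.65549459 -1.704054  ] [-0.04306292  0.05927562  0.05627487] 0.021589732598398758 [ 0.51850592 -0.01838113  0.04316524] 25.7
```

View pics/f2.png

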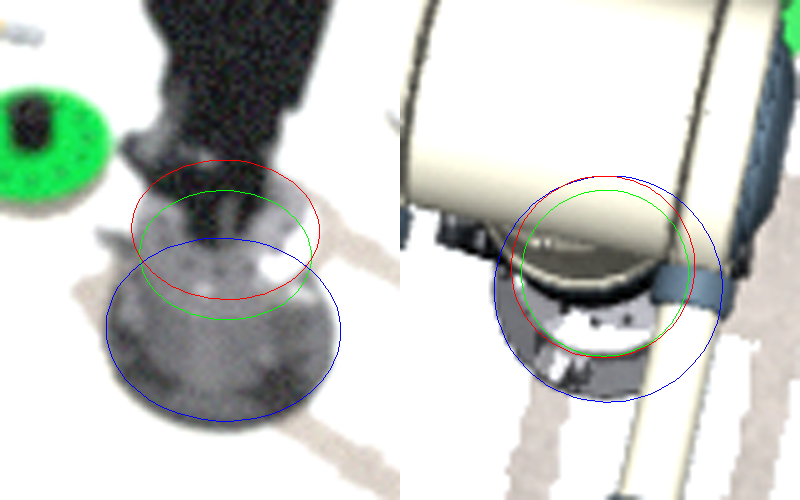

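Call:
play_rows --pt "0 0 0.1 0" --pt "0 0 0.1 0" --pt "0 0 0.05 0" --pt "0 0 0 0"

```text
clock: 26.13
tcp_pos: [0.5184, -0.0176, 0.0379]
eef_rot: [179.9, 0.0, -179.9]
wrist_force: [-0.7, 4.3, 1.4]
gripper_width: 0.0216
```

Call:
play_rows --pt "0 0.06 0 0" --pt "0 0 0 0" --pt "0 0 0 0"

```text
clock: 26.38
tcp_pos: [0.5183, -0.017, 0.0377]
eef_rot: [180.0, 0.0, -180.0]
wrist_force: [0.7, 2.7, 1.6]
gripper_width: 0.0217
```

Call:
play_rows --pt "0 0.06 0 0" --pt "0 0.02 0 0" --pt "0 0 0.05 0" --pt "0 0 0.05 0" --pt "0 0 0 0" --pt "0 0 0 0"

```text
clock: 26.88
tcp_pos: [0.5188, -0.0164, 0.0368]
eef_rot: [-179.9, 0.1, 180.0]
wrist_force: [-1.4, -2.0, 5.6]
gripper_width: 0.0213
```

Call:
play_rows --pt "0 -0.03 0.05 0" --pt "0 0 0.05 0" --pt "0 0 0.05 0" --pt "0 0 0 0" --pt "0 0 0 0"

```text
clock: 27.3
tcp_pos: [0.5193, -0.0166, 0.0357]
eef_rot: [-180.0, 0.2, -180.0]
wrist_force: [-4.0, -0.4, 14.4]
gripper_width: 0.0216
```

Call:
play_rows --pt "0.05 0 0 0" --pt "0 0 0.05 0" --pt "0 0 0 0"

```text
clock: 27.55
tcp_pos: [0.5192, -0.0167, 0.0353]
eef_rot: [-179.9, 0.3, -180.0]
wrist_force: [-1.2, -0.7, 14.3]
gripper_width: 0.0213
```

Call:
play_rows --pt "0.03 0 0.05 0" --pt "0 0 0.05 0" --pt "0 0 0 0" --pt "0 0 0 0"

```text
clock: 27.88
tcp_pos: [0.519, -0.0168, 0.0341]
eef_rot: [-179.9, 0.4, -180.0]
wrist_force: [-2.7, 0.2, 14.9]
gripper_width: 0.0213
```

Call:
play_rows --pt "0.02 0 0.05 0" --pt "0 0 0.05 0" --pt "0 0 0 0" --pt "0 0 0 0"

```text
clock: 28.22
tcp_pos: [0.5175, -0.0165, 0.0292]
eef_rot: [-180.0, 0.2, -180.0]
wrist_force: [1.5, -0.4, 8.2]
gripper_width: 0.0215
```

Call:
play_rows --pt "-0.02 0 0.05 0" --pt "0 0 0.05 0" --pt "0 0 0 0" --pt "0 0 0 0" --pt "0 0 0 0"

```text
clock: 28.63
tcp_pos: [0.5175, -0.0165, 0.0292]
eef_rot: [-180.0, 0.2, -180.0]
wrist_force: [-5.9, -0.6, 18.8]
gripper_width: 0.021
```

```bash
python3 - <<'E'
from h import *
s=manip.get_state();print(s["wrist_force"],s["moment"],s["gripper_width"],s["tcp_pos"],s["clock"])
a=manip.grab_frame("side");cv2.imwrite("pics/s18.png",a);t=manip.grab_frame("top");cv2.imwrite("pics/t18.png",t)
A=overlay(cv2.convertScaleAbs(a,alpha=2),"side",[],(245,205,70,85),6)
B=overlay(cv2.convertScaleAbs(t,alpha=2),"top",[],(225,200,60,85),6)
cv2.imwrite("pics/f3.png",np.hstack([A,B])); 
E
```

```text
[-5.8536077  -0.56926381 18.82763824] [-0.06563327  1.10314041  0.00758753] 0.021023528694039516 [ 0.51751963 -0.01647153  0.02918555] 28.6333
```

View pics/f3.png

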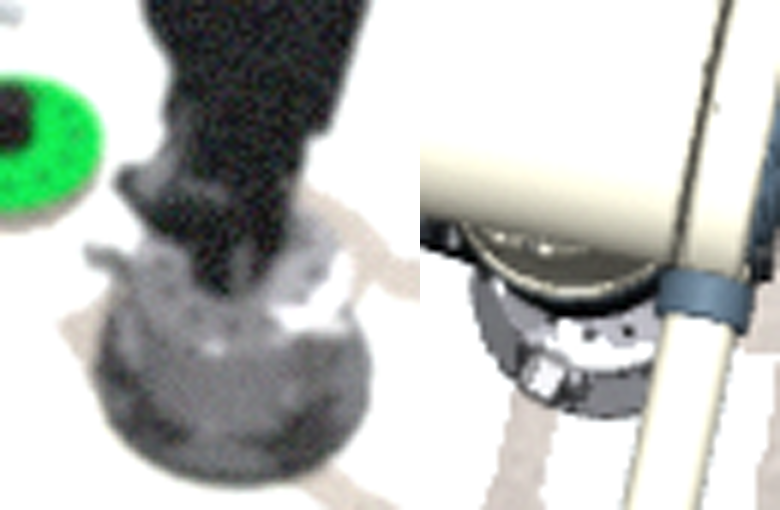

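View pics/s18.png

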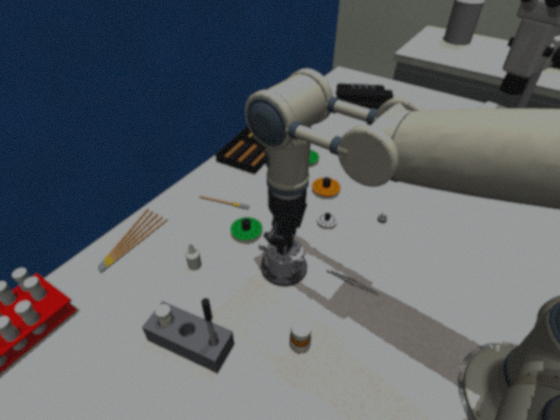

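Call:
play_rows --pt "0.04 0 -0.03 0" --pt "0 0 0 0" --pt "0 0 0 0" --pt "0 0 0 0" --pt "0 0 0 0" --pt "0 0 0 0" --pt "0 0 0 0" --pt "0 0 0 0"

```text
clock: 29.4
tcp_pos: [0.5176, -0.0165, 0.0292]
eef_rot: [-180.0, 0.3, -180.0]
wrist_force: [-1.6, -1.3, 14.1]
gripper_width: 0.0215
```

```bash
python3 - <<'E'
from h import *
s=manip.get_state();print(s["wrist_force"],s["tcp_pos"],s["clock"])
a=manip.grab_frame("side");cv2.imwrite("pics/s19.png",a);t=manip.grab_frame("top");
b=cv2.imread("pics/side0.png")
A=overlay(cv2.convertScaleAbs(a,alpha=1.6),"side",[(circ(.5178,-.0168,.065,.041),(0,0,255))],(245,205,65,85),6)
B=overlay(cv2.convertScaleAbs(b,alpha=1.6),"side",[],(245,205,65,85),6)
cv2.imwrite("pics/f4.png",np.hstack([A,B]))
E
```

```text
[-1.5518751  -1.33214368 14.09924017] [ 0.51758994 -0.01645094  0.02921854] 29.4
```

View pics/f4.png

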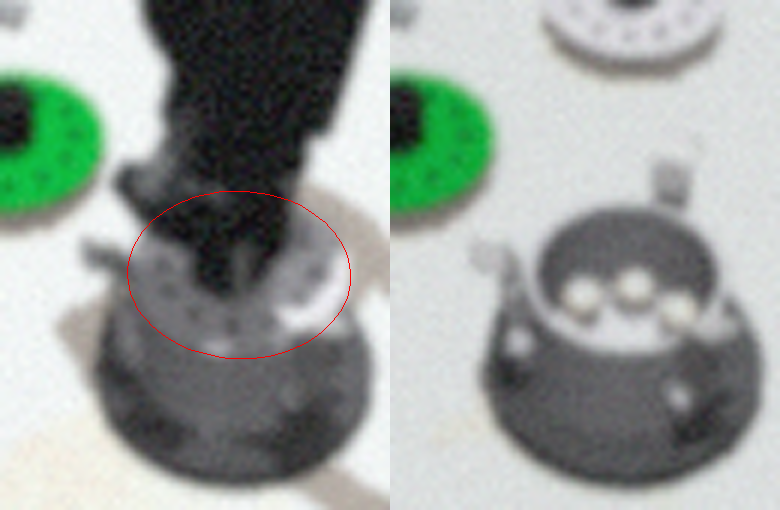

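```bash
python3 -c "
from station import manip
print(manip.close_job()); s=manip.get_state(); print(s['clock'],s['wrist_force'],s['tcp_pos'])"
```

```text
the job is handed in; nothing more can be done
None
the job is handed in; nothing more can be done
```

The job is handed in, at about 29.5 s of the 72 s allowed. The arm was still holding the lid down with a push of about 14 N.

- **Stirring:** I took the rod from the rack and swept it about 1.7 turns at 21 mm from the pot's axis. The three beads I could then see had moved from the +x side to the −x side. The arm hid the other two.
- **Rod:** It is back standing in its hole. It touched the floor at the same height as when I gripped it, and a picture after release shows it standing.
- **Lid:** I set the larger aluminium lid on the pot and pressed. The push rose to about 15 N, then dropped suddenly as the lid ran down to the height I had worked out for home. It did not move further under 14 to 19 N, and in the last picture the flange lies level at that height.

Three checks were incomplete or disagreed:
- **Catches:** I saw one catch clearly back at its starting place in the side view, and roughly one more in the top view. The third was hidden, so I take it as closed from the drop in force, the height and the level lid.
- **Tool height:** The reported tool tip was about 40 mm below where the fingers showed in the pictures. I went by the pictures and the contact forces instead.
- **Pot position:** It lay about 2 mm further towards +y than I first measured. I corrected this from the side forces while putting the lid in.

I did not measure the other things on the bench one by one. The last full picture showed nothing visibly moved.

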